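Check the air tank with a stick gauge

TASK

Check the air in the glaze airbrush's tank with the stick gauge that stands in the wooden tool block: first push its white rod gently all the way in, then take the gauge and press it squarely and firmly down over the tank's thin valve stem until it bottoms on its seal, and keep it there for a moment while the air pushes the rod out. Do not crush the valve; bring the gauge back and stand it in its hole in the block with the rod still out, so that the reading can be taken, and leave the other things alone.

Things in the scene. Friction and masses are not known exactly. Their poses are not given: they have to be found in the camera images.
- gauge_mid (a point): Stick pressure gauge, 100 g, 110 mm long, standing upright, head down, in the wooden block. Brass head at the bottom 15.6 mm across, 24 mm long; above it a metal barrel 12 mm across, best gripped firmly (60 N) on its ringed part, 5 to 22 mm below its top. This point: on the axis, 55 mm above the mouth and 55 mm below the barrel's top; z points up the axis
- gauge_seal (a point): The gauge's seal, on its axis, 43.5 mm below gauge_mid: the flat that the stem's tip bottoms on. The head's mouth, open downward, is 11.5 mm below it: a bore 9.4 mm wide (11 mm at the lip), with a sprung centre pin that starts 3.5 mm inside the mouth
- gauge_rod (a joint): How far the gauge's white rod stands out of its fully-in position, m (0 to 0.023). It stays where it is left (friction 0.35 N); at the start it shows an old reading of 0.011 to 0.020. On the valve it comes out by itself, 3 mm for each mm that the centre pin is pushed in, and stops at the tank's pressure, somewhere from 0.010 to 0.021
- rod_tip (a point): Top of the white rod, a 4 mm bar with a 5.6 mm round cap that comes straight up out of the barrel; fully in, it still stands 4 mm above the barrel. Pushed down with closed fingertips it slides in at under 1 N, then stops dead; more than 20 N bends it. In use it can rise to 27 mm above the barrel's top, between the fingers: the gripper must not touch it while the gauge is out of its hole
- gauge_hole (a point): Centre of the top rim of the gauge's hole in the wooden block, 50 mm above the table; the hole is 20 mm wide and 35 mm deep, so that the standing gauge's mouth is 15 mm above the table
- tool_block: Beech block 60 mm (x) by 140 mm (y) by 50 mm high, fixed to the table, origin at the centre of its underside. The gauge's hole is at y = +40 mm; at y = -20 to -60 mm stand fixed modelling tools and a brush, up to 122 mm above the table, so close the fingers along the block's x axis
- tank: Grey steel air tank, fixed, origin on the table under its centre: a cylinder 116 mm across and 260 mm long lying along its own x on two saddles, its top 128 mm above the table. On top, 35 mm to -x of its centre, the brass fill valve with its thin stem; 55 mm to +x a stouter brass safety valve with a pull ring, up to 168 mm above the table
- stem_tip (a point): Tip of the tank's valve stem, 160 mm above the table: upright brass tube 8 mm across, bevelled to 6.8 mm, free for 20 mm below the tip. The gauge goes 3.5 mm over it freely, then 8 mm against spring and air (rising to 6 to 10 N, different every time), then its seal meets the tip hard. It must be held there with 14 N or more in all for about 0.5 s; more than 26 N harms the valve
- tumbler: Bystander: grey-blue drinking tumbler, 88 mm across, 168 mm high, origin under its centre
- palette: Bystander: white round paint palette, 164 mm across, 8 mm thick, origin under its centre
- clay_disc: Bystander: dark clay disc with a painted leaf, 92 mm across, 9 mm thick, origin under its centre
- clay_pot: Bystander: small terracotta pot, 90 mm across, 78 mm high, origin under its centre

How it is judged (in metres and radians):
On the way, in this order (a step that is already met when the one before it is completed fails the run):
1. the white rod is pushed all the way in (within 1.5 mm) (value of joint gauge_rod below 0.0015 m), for 0.1 s.
2. the gauge is pressed home on the stem: seal within 2 mm of the stem's tip, in line with it, at least 14 N, rod out (distance between gauge_seal and stem_tip below 0.002 m and angle between gauge_mid's own z axis and vertical below 0.12 rad and contact force between gauge and tank above 14 N and value of joint gauge_rod above 0.008 m), for 0.3 s.
At the end, for the whole second after the job is handed in: The gauge stands upright (within 0.15 rad) and at rest in its hole in the block, its mid point within 8 mm of the hole's axis and its mouth within 3 mm of the hole's floor, with the rod still out by more than 8 mm (horizontal distance between gauge_mid and gauge_hole below 0.008 m and height (world z) of gauge_mid below 0.073 m and angle between gauge_mid's own z axis and vertical below 0.15 rad and value of joint gauge_rod above 0.008 m and linear speed of gauge below 0.02 m/s); the robot touches nothing.
It fails at once if the gauge presses on the tank with more than 26 N (contact force between gauge and tank above 26 N).
It fails at once if the rod is pushed with more than 20 N (contact force between gauge_rod and the fingers above 20 N or contact force between gauge_rod and the arm above 20 N).
It fails at once if the robot touches the rod while the gauge is out of its hole (height (world z) of gauge_mid above 0.085 m and (contact force between gauge_rod and the fingers above 0.3 N or contact force between gauge_rod and the arm above 0.3 N)).
It fails at once if a bystander is moved by more than 15 mm (distance of any of tumbler, palette, clay_disc, clay_pot from where it was at the start of the episode above 0.015 m).
It also fails if it takes over 72 s, if anything falls off the work surface, if the arm or the gripper's body presses on something with over 40 N, if the wrist force passes 120 N, or if a joint passes its speed limit or range.

ROBOT

A 7-joint arm with a two-finger parallel gripper is mounted at the origin on the work surface. World frame = base frame: x ahead of the robot, y to its left, z up, the work surface at z = 0. Lengths are in m, angles in degrees, forces in N, time in s.
With the tool pointing down it reaches from about 0.425 to 0.875 m from the base axis. Payload 4.7 kg.
Tool frame: the origin (TCP) lies at the very end of the fingers, on their centre line; the grasp point (between the pads) lies 19 mm behind it; z points along the fingers, y is the direction in which the jaws open and shut (so a half turn about z gives the same grasp; the last joint's range is limited). The gripper opens to 87 mm and grips with 3 to 60 N. Pads are 19 mm wide; open, the fingers measure 117 mm over their backs; the gripper's body (75 mm by 190 mm) begins 51 mm behind the grasp point.
Start: joints at [-67.489, 18.392, -4.016, 83.108, 1.295, 78.541, -3.26], TCP at [0.24, 0.604, 0.223] pointing down, gripper open.
Joint ranges: [-163.93, 163.93], [-17.29, 119.83], [-79.2, 71.16], [3.27, 140.29], [-89.18, 269.18], [5.43, 117.66], [-154.24, 154.24]. Speed limits (degrees/s): [147.25, 147.25, 180, 180, 180, 180, 180].

INTERFACE

Orientations are given as [roll, pitch, yaw] about the fixed x, y, z axes, in that order (R = Rz(yaw) Ry(pitch) Rx(roll)).
In Python, from station import get_obs, cams, workorder, finder gives the robot as it stands. The module is installed in compiled form; this text tells all that it offers.
- The arm moves only by the tool play_rows, never from a script. Its argument "deltas" is a list of rows, each an object of numbers: "x", "y", "z": the shift along the tool's x, y, z in mm; "rx", "ry", "rz": the turn, a rotation vector about the tool's x, y, z in rad; "jaw": the finger opening in mm, from 0 to 87. In form: [{"x": .., "y": .., "z": .., "rx": .., "ry": .., "rz": .., "jaw": ..}, ...]. A call has 1 to 5 rows; each row shifts and turns the commanded pose from where the row before left it, along the tool's axes as they then stand; what a row does not reach is not made up. A row lasts 1/8 s, in which the tool goes at most 62.5 mm and 10.7 degrees, less where a joint would pass 70% of its speed; a pose out of reach is approached as far as the arm can. A call with a gripper value outside its range is refused whole. The fingers move at their own pace and stop on an object; "force" is the grip in N (left out, the last holds). Time passes only in rows, so rows that do not move let the fingers close. It gives the time, the measured TCP pose, the force and the opening at its end, in the units of the state.
- get_obs(): the state, without advancing time (a new reading comes with each control period).
- cams.camera(name): name is "scene" or "side" or "wrist"; returns (picture, depth): 384x512x3 uint8, blue, green, red; 384x512 float32, m along the optical axis (not along the pixel's ray), 0 where there is no reading.
- cams.camera_params(name): a dict with "fx", "fy", "cx", "cy" (pixels), "R" (3x3) and "t" (3): a world point X has camera coordinates R X + t. Camera axes: x right, y down, z forward; pixel columns grow to the right and rows downward; lengths in m; the calibration is good to about 2 mm. A picture is of the moment at which its call begins: read the wrist's pose just before it. camera_params takes no time and is no camera call; for the wrist camera it gives the pose at the moment of the call.
- workorder.close_job(): hands the job in, once; it reports no verdict.
Trained networks look in the newest picture that a camera, given by its name, has taken for a name from the list of things; names that differ only in an ending like _2 or _b are one class to them, and where a whole thing is asked for, a point or a joint stands for the part that bears it (a point fixed in the world has none). Each returns a list of dicts, best first, with "score" (0 to 1); they miss things now and then, are a little off and sometimes report something else, mostly with a low value. They report only what shows in the picture. A call takes as long as a camera call.
- finder.recognise(camera, target): "pixel" ([column, row] in pixels, amid what is visible of it).
The state is a dict: "time_s": time; "qpos": joint angles; "qvel": joint speeds; "effort": joint torques, N m; "position": TCP position; "tcp_rot": TCP orientation; "force": force on the tool from outside, world axes, zero at the start; "wrist_torque": the same for the moment, N m; "opening": finger opening in m.
Only numpy, scipy, OpenCV 4.12 (cv2) and the standard library are available. Lean on these libraries where they do the work, as an engineer would, in place of code of your own. Each camera call takes 0.05 s, during which the arm holds its last target. There are 200 camera calls.

## Working session

There is one attempt and no reset: what is moved stays moved. The work goes in short steps, Python scripts to look and compute and a tool call to move; the robot and the scene stay as the last step left them, time stands still between calls to the robot, and variables do not carry over. Pictures are saved under pics/ and viewed, about 8 in all and at most 12, crops included, and the job is handed in when it is done.

Besides the shell and the picture viewer there is one more tool, called after "Emit:" by a JSON object that holds its "fn" and its "kwargs". play_rows: Moves the arm, as the interface text tells. Its arguments: {"type":"object","properties":{"deltas":{"type":"array"},"force":{"type":"number"}},"required":["deltas"]}

```bash
mkdir -p pics; cat > h.py <<'E'
import numpy as np, cv2
from station import get_obs, cams, workorder, finder
def shot(n):
    p=cams.camera_params(n); im,d=cams.camera(n); return im,d,p
def back(p,u,v,z):
    c=np.array([(u-p['cx'])/p['fx']*z,(v-p['cy'])/p['fy']*z,z]); return np.array(p['R']).T@(c-np.array(p['t']))
def proj(p,X):
    c=np.array(p['R'])@X+np.array(p['t']); return p['fx']*c[0]/c[2]+p['cx'],p['fy']*c[1]/c[2]+p['cy'],c[2]
def ray_z(p,u,v,z):
    R=np.array(p['R']);o=-R.T@np.array(p['t']);d=R.T@np.array([(u-p['cx'])/p['fx'],(v-p['cy'])/p['fy'],1]);return o+d*(z-o[2])/d[2]
def cloud(p,d):
    v,u=np.mgrid[:384,:512];c=np.stack([(u-p['cx'])/p['fx']*d,(v-p['cy'])/p['fy']*d,d],-1)
    X=(c-np.array(p['t']))@np.array(p['R']);X[d<=0]=np.nan;return X
E
python3 - <<'E'
from h import *
o=get_obs();print(o)
ims=[]
for n in('scene','side'):
    im,d,p=shot(n);np.savez(n+'.npz',im=im,d=d,**p)
    R=np.array(p['R']);print(n,'cam',-R.T@np.array(p['t']),'dir',R[2],p['fx'])
    for t in('gauge_mid','rod_tip','gauge_hole','tool_block','tank','stem_tip','tumbler','clay_pot'):
        for r in finder.recognise(n,t)[:2]:
            u,v=r['pixel'];z=d[int(v),int(u)];print(t,round(r['score'],2),(round(u),round(v)),back(p,u,v,z).round(3))
    cv2.imwrite(f'pics/{n}.png',im)
E
```

```text
{'time_s': 0.0, 'qpos': array([-67.48864679,  18.44047045,  -4.01514783,  83.1764318 ,
         1.29620069,  78.54230211,  -3.25839371]), 'qvel': array([ 0.00246549,  0.01430763, -0.06362966,  0.04938921, -0.04575887,
       -0.12255428,  0.02642987]), 'effort': array([-1.59783604e-04, -4.91287172e+01, -4.03943891e-01, -3.12528205e+01,
       -6.39874628e-02,  4.36906144e-02,  1.67574149e-04]), 'position': array([0.24021798, 0.60336179, 0.2214321 ]), 'tcp_rot': array([-1.79886109e+02,  7.20208912e-03,  1.58299919e+02]), 'force': array([-0.52250534, -0.00295465,  0.09191826]), 'wrist_torque': array([-0.05044677,  0.04683403, -0.01823789]), 'opening': 0.08688021144568228}
scene cam [ 1.11700432 -0.15325224  1.05132274] dir [-0.55048744  0.14979738 -0.8212943 ] 381.34193950963174
gauge_mid 0.48 (333, 195) [0.576 0.227 0.125]
gauge_hole 0.55 (317, 210) [0.568 0.191 0.047]
tank 0.59 (208, 234) [ 0.612 -0.152  0.151]
tank 0.44 (98, 273) [ 0.648 -0.435  0.165]
stem_tip 0.74 (211, 236) [ 0.604 -0.144  0.124]
tumbler 0.68 (95, 274) [ 0.649 -0.442  0.164]
tumbler 0.42 (331, 198) [0.577 0.224 0.112]
clay_pot 0.92 (369, 146) [0.353 0.48  0.014]
side cam [-0.16142212 -0.61479071  1.16832541] dir [ 0.49262268  0.44519892 -0.74774381] 403.9670400574649
gauge_mid 0.4 (216, 169) [0.622 0.3   0.005]
gauge_hole 0.69 (290, 227) [ 0.511 -0.164  0.121]
gauge_hole 0.66 (227, 186) [0.558 0.171 0.046]
tool_block 0.74 (226, 189) [0.535 0.155 0.058]
tool_block 0.59 (340, 326) [ 0.385 -0.458  0.012]
tank 0.81 (294, 226) [ 0.522 -0.171  0.122]
stem_tip 0.72 (291, 226) [ 0.516 -0.165  0.121]
tumbler 0.94 (384, 258) [ 0.575 -0.46   0.161]
tumbler 0.3 (292, 228) [ 0.512 -0.17   0.122]
clay_pot 0.76 (140, 178) [0.353 0.431 0.076]
```

```bash
python3 - <<'E'
import cv2,numpy as np
a=cv2.imread('pics/scene.png')[130:330,60:420];b=cv2.imread('pics/side.png')[110:330,100:420]
a=cv2.resize(a,(540,300));b=cv2.resize(b,(436,300))
cv2.imwrite('pics/s1.png',cv2.resize(cv2.imread('pics/scene.png')[130:330,60:440],None,fx=2.1,fy=2.1,interpolation=2))
cv2.imwrite('pics/s2.png',cv2.resize(cv2.imread('pics/side.png')[100:340,80:440],None,fx=2.2,fy=2.2,interpolation=2))
E
```

```text
(no output)
```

View pics/s1.png

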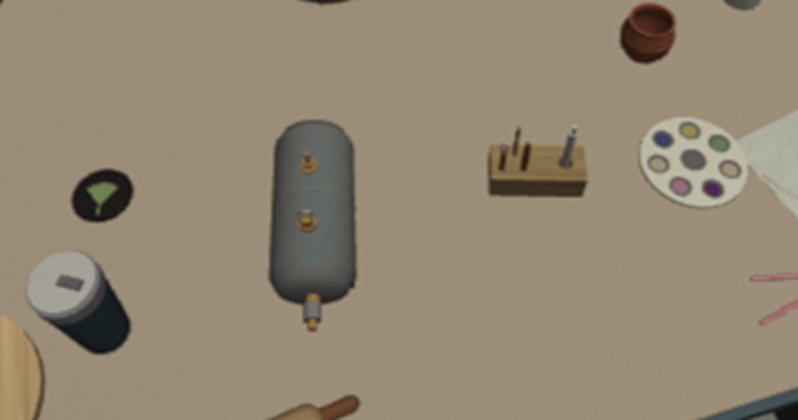

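View pics/s2.png

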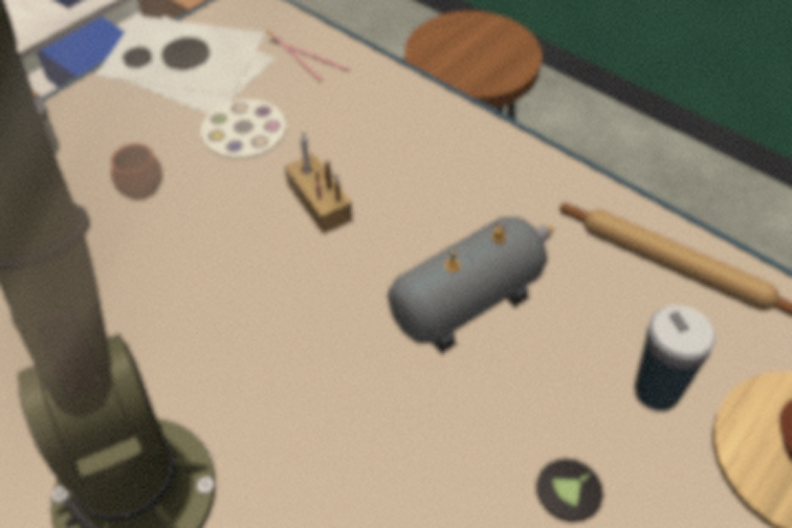

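The upper and lower brass valves on the tank sit at about scene (207,207) and (206,235). The gauge stands at the right end of the block, with its top at about (333,192). Next I fit the tank, block and gauge from depth.

```bash
python3 - <<'E'
import numpy as np,cv2
from h import cloud,ray_z
for n in('scene','side'):
    f=np.load(n+'.npz');p={k:f[k] for k in('R','t','fx','fy','cx','cy')};X=cloud(p,f['d']).reshape(-1,3);X=X[~np.isnan(X).any(1)]
    T=X[(abs(X[:,0]-.56)<.25)&(abs(X[:,1]+.16)<.12)&(X[:,2]>.075)]
    print(n,'tank',cv2.minAreaRect((T[:,:2]*1000).astype(np.float32)))
    H=T[T[:,2]>.136];
    m=H[:,0]<.56
    for S in(H[m],H[~m]):
        if len(S):print(' valve',len(S),S.mean(0).round(4),S.max(0).round(4),S.min(0).round(4))
    B=X[(abs(X[:,0]-.56)<.12)&(abs(X[:,1]-.16)<.12)&(abs(X[:,2]-.05)<.006)]
    print('block',len(B),cv2.minAreaRect((B[:,:2]*1000).astype(np.float32)),np.median(B[:,2]))
    G=X[(abs(X[:,0]-.56)<.12)&(abs(X[:,1]-.16)<.12)&(X[:,2]>.068)]
    for y0,y1 in((.04,.17),(.17,.28)):
        S=G[(G[:,1]>y0)&(G[:,1]<y1)]
        if len(S):print(' up',len(S),S.mean(0).round(4),S.max(0).round(4),S.min(0).round(4))
f=np.load('scene.npz');p={k:f[k] for k in('R','t','fx','fy','cx','cy')}
print('gauge base',ray_z(p,329.5,208,.05),'top',ray_z(p,332,195,.125), 'valves',ray_z(p,206.7,204,.16),ray_z(p,206,232,.16))
E
```

```text
scene tank ((576.96923828125, -150.46673583984375), (114.10063934326172, 294.2039489746094), 76.75562286376953)
 valve 30 [ 0.5207 -0.1375  0.1465] [ 0.526  -0.1314  0.1615] [ 0.5142 -0.1437  0.1363]
 valve 50 [ 0.6083 -0.1575  0.1497] [ 0.6158 -0.1479  0.1683] [ 0.5987 -0.1672  0.1362]
block 674 ((558.7730712890625, 189.78749084472656), (140.62405395507812, 63.75861740112305), 72.13604736328125) 0.04969965101534428
 up 91 [0.555  0.1528 0.0916] [0.5697 0.1696 0.1179] [0.5354 0.1296 0.0681]
 up 61 [0.5738 0.2258 0.1062] [0.5773 0.233  0.1448] [0.5644 0.2211 0.0692]
side tank ((571.84375, -155.17337036132812), (111.21538543701172, 304.4483642578125), 77.41825866699219)
 valve 24 [ 0.5149 -0.1395  0.1461] [ 0.5245 -0.1312  0.1644] [ 0.5093 -0.1458  0.1362]
 valve 36 [ 0.6021 -0.1603  0.1481] [ 0.612  -0.1483  0.1695] [ 0.5951 -0.1673  0.1361]
block 338 ((557.9168701171875, 189.71481323242188), (146.05918884277344, 61.92844009399414), 72.8214340209961) 0.05095404468477614
 up 67 [0.5494 0.1523 0.0907] [0.5659 0.166  0.1172] [0.5293 0.1282 0.0683]
 up 44 [0.5683 0.225  0.1071] [0.5756 0.2316 0.1429] [0.5626 0.219  0.0692]
gauge base [0.5752233  0.22906984 0.05      ] top [0.57631382 0.22476995 0.125     ] valves [ 0.52370036 -0.133996    0.16      ] [ 0.6096913  -0.15443288  0.16      ]
```

```bash
cat >> h.py <<'E'
from scipy.spatial.transform import Rotation as Ro
import json
def plan(pos,yaw,n,rnd=1):
    o=get_obs();P=np.array(o['position']);R=Ro.from_euler('xyz',o['tcp_rot'],degrees=True)
    Rt=Ro.from_euler('xyz',[180,0,yaw],degrees=True)
    w=(R.inv()*Rt).as_rotvec();w=w.round(4);dw=(w/n).round(4);step=(np.array(pos)-P)/n;C=P.copy();rows=[]
    for i in range(n):
        s=((P+step*(i+1)-C))@R.as_matrix()*1000;s=s.round(rnd);C=C+R.as_matrix()@s/1000;R=R*Ro.from_rotvec(dw)
        rows.append(dict(x=s[0],y=s[1],z=s[2],rx=dw[0],ry=dw[1],rz=dw[2]))
    print('from',P.round(4),o['tcp_rot'].round(2),'F',o['force'].round(2),'t',round(o['time_s'],2))
    for i in range(0,n,5):print(json.dumps([{k:float(v) for k,v in r.items() if v} for r in rows[i:i+5]]))
E
python3 -c "
from h import *
plan([.571,.226,.215],72.3,10,0)"
```

```text
from [0.2404 0.6039 0.2226] [179.99   0.   158.3 ] F [0.37 0.12 0.2 ] t 0.9
[{"x": -45.0, "y": -23.0, "z": 1.0, "rz": 0.1501}, {"x": -47.0, "y": -16.0, "z": 1.0, "rz": 0.1501}, {"x": -50.0, "y": -8.0, "rz": 0.1501}, {"x": -50.0, "y": -2.0, "z": 1.0, "rz": 0.1501}, {"x": -50.0, "y": 7.0, "z": 1.0, "rz": 0.1501}]
[{"x": -48.0, "y": 13.0, "z": 1.0, "rz": 0.1501}, {"x": -46.0, "y": 21.0, "rz": 0.1501}, {"x": -42.0, "y": 28.0, "z": 1.0, "rz": 0.1501}, {"x": -37.0, "y": 33.0, "z": 1.0, "rz": 0.1501}, {"x": -32.0, "y": 39.0, "z": 1.0, "rz": 0.1501}]
```

Emit:
{"fn": "play_rows", "kwargs": {"deltas": [{"x": -45, "y": -23, "z": 1, "rz": 0.15, "jaw": 0}, {"x": -47, "y": -16, "z": 1, "rz": 0.15, "jaw": 0}, {"x": -50, "y": -8, "rz": 0.15, "jaw": 0}, {"x": -50, "y": -2, "z": 1, "rz": 0.15, "jaw": 0}, {"x": -50, "y": 7, "z": 1, "rz": 0.15, "jaw": 0}], "force": 10}}

```text
invalid input at $.deltas[0]: expected keys x, y, z, rx, ry, rz, jaw
```

Emit:
{"fn": "play_rows", "kwargs": {"deltas": [{"x": -48, "y": 13, "z": 1, "rz": 0.15, "jaw": 0}, {"x": -46, "y": 21, "rz": 0.15, "jaw": 0}, {"x": -42, "y": 28, "z": 1, "rz": 0.15, "jaw": 0}, {"x": -37, "y": 33, "z": 1, "rz": 0.15, "jaw": 0}, {"x": -32, "y": 39, "z": 1, "rz": 0.15, "jaw": 0}]}}

```text
invalid input at $.deltas[0]: expected keys x, y, z, rx, ry, rz, jaw
```

```bash
python3 - <<'E'
from h import *
im,d,p=shot('wrist');o=get_obs();print(o['position'],o['tcp_rot'],o['opening'],o['qpos'].round(1),o['force'].round(2))
R=np.array(p['R']);print('cam',-R.T@np.array(p['t']),R.round(2).tolist())
for t in('gauge_mid','rod_tip'):
    for r in finder.recognise('wrist',t)[:2]:
        u,v=r['pixel'];print(t,r['score'],u,v,back(p,u,v,d[int(v),int(u)]).round(4))
X=cloud(p,d).reshape(-1,3);X=X[~np.isnan(X).any(1)]
G=X[(np.hypot(X[:,0]-.571,X[:,1]-.226)<.03)]
for a in np.arange(.06,.165,.008):
    S=G[abs(G[:,2]-a)<.004]
    if len(S):print(round(a,3),len(S),((S.max(0)+S.min(0))/2).round(4),S.mean(0).round(4))
for X0 in([.5705,.228,.05],[.5705,.228,.125]):print(proj(p,np.array(X0)))
cv2.imwrite('pics/w1.png',cv2.resize(im,(768,576)))
E
```

```text
[0.24038295 0.60393125 0.22258872] [1.79995824e+02 1.99606620e-03 1.58298790e+02] 0.0869669255906323 [-67.5  18.4  -4.   83.1   1.3  78.5  -3.3] [-0.11  0.76 -0.08]
cam [0.17676309 0.62738085 0.38426721] [[0.37, 0.93, 0.0], [0.9, -0.36, 0.25], [0.23, -0.09, -0.97]]
(np.float64(118.77202880149042), np.float64(439.59946449266056), np.float64(0.45159548584246134))
(np.float64(92.84263134055766), np.float64(500.7371039405066), np.float64(0.3789564203451824))
```

View pics/w1.png

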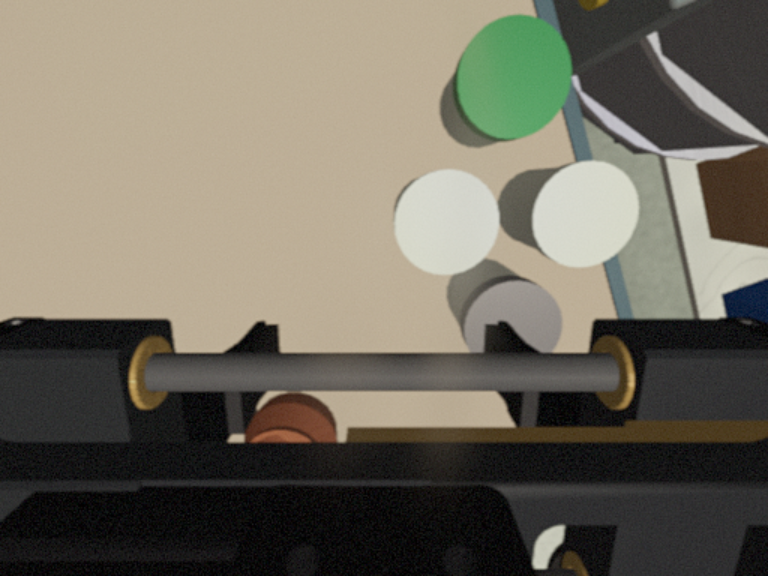

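The wrist view only shows the area on the tool's +x side of the fingers. I'll stop about 65 mm short of the gauge so I can measure it.

```bash
sed -i 's/ if v} for r/} | {"jaw":J} for r/; s/def plan(pos,yaw,n,rnd=1):/def plan(pos,yaw,n,rnd=1,J=0):/' h.py
python3 -c "
from h import *
plan([.551,.165,.225],72.3,10,0)"
```

```text
from [0.2404 0.6039 0.2226] [179.99   0.   158.3 ] F [ 0.55 -0.25 -0.24] t 1.05
[{"x": -45.0, "y": -29.0, "z": -0.0, "rx": 0.0, "ry": -0.0, "rz": 0.1501, "jaw": 0}, {"x": -49.0, "y": -23.0, "z": -0.0, "rx": 0.0, "ry": -0.0, "rz": 0.1501, "jaw": 0}, {"x": -52.0, "y": -14.0, "z": -1.0, "rx": 0.0, "ry": -0.0, "rz": 0.1501, "jaw": 0}, {"x": -53.0, "y": -7.0, "z": 0.0, "rx": 0.0, "ry": -0.0, "rz": 0.1501, "jaw": 0}, {"x": -54.0, "y": 1.0, "z": -0.0, "rx": 0.0, "ry": -0.0, "rz": 0.1501, "jaw": 0}]
[{"x": -53.0, "y": 10.0, "z": -0.0, "rx": 0.0, "ry": -0.0, "rz": 0.1501, "jaw": 0}, {"x": -51.0, "y": 17.0, "z": -1.0, "rx": 0.0, "ry": -0.0, "rz": 0.1501, "jaw": 0}, {"x": -48.0, "y": 24.0, "z": 0.0, "rx": 0.0, "ry": -0.0, "rz": 0.1501, "jaw": 0}, {"x": -43.0, "y": 32.0, "z": -0.0, "rx": 0.0, "ry": -0.0, "rz": 0.1501, "jaw": 0}, {"x": -39.0, "y": 37.0, "z": -0.0, "rx": 0.0, "ry": -0.0, "rz": 0.1501, "jaw": 0}]
```

Emit:
{"fn": "play_rows", "kwargs": {"deltas": [{"x": -45, "y": -29, "z": 0, "rx": 0, "ry": 0, "rz": 0.15, "jaw": 0}, {"x": -49, "y": -23, "z": 0, "rx": 0, "ry": 0, "rz": 0.15, "jaw": 0}, {"x": -52, "y": -14, "z": 0, "rx": 0, "ry": 0, "rz": 0.15, "jaw": 0}, {"x": -53, "y": -7, "z": 0, "rx": 0, "ry": 0, "rz": 0.15, "jaw": 0}, {"x": -54, "y": 1, "z": 0, "rx": 0, "ry": 0, "rz": 0.15, "jaw": 0}], "force": 10}}

```text
time_s: 1.68
position: [0.3964, 0.3827, 0.2229]
tcp_rot: [180.0, -0.0, 115.0]
force: [1.1, 0.7, 0.8]
opening: 0.045
```

Emit:
{"fn": "play_rows", "kwargs": {"deltas": [{"x": -53, "y": 10, "z": 0, "rx": 0, "ry": 0, "rz": 0.15, "jaw": 0}, {"x": -51, "y": 17, "z": -1, "rx": 0, "ry": 0, "rz": 0.15, "jaw": 0}, {"x": -48, "y": 24, "z": 0, "rx": 0, "ry": 0, "rz": 0.15, "jaw": 0}, {"x": -43, "y": 32, "z": 0, "rx": 0, "ry": 0, "rz": 0.15, "jaw": 0}, {"x": -39, "y": 37, "z": 0, "rx": 0, "ry": 0, "rz": 0.15, "jaw": 0}]}}

```text
time_s: 2.3
position: [0.5517, 0.1636, 0.2239]
tcp_rot: [180.0, -0.0, 72.1]
force: [-0.1, 0.0, 0.2]
opening: 0.0014
```

Emit:
{"fn": "play_rows", "kwargs": {"deltas": [{"x": 0, "y": 0, "z": 0, "rx": 0, "ry": 0, "rz": 0, "jaw": 0}, {"x": 0, "y": 0, "z": 0, "rx": 0, "ry": 0, "rz": 0, "jaw": 0}]}}

```text
time_s: 2.55
position: [0.5505, 0.1655, 0.2235]
tcp_rot: [-180.0, -0.0, 72.4]
force: [0.3, 1.1, 0.3]
opening: 0.0006
```

```bash
cat > w.py <<'E'
from h import *
import sys
c=np.array([float(a) for a in sys.argv[2:4]])
im,d,p=shot('wrist');o=get_obs();print(o['position'].round(4),o['tcp_rot'].round(2),o['opening'],o['qpos'].round(1),o['force'].round(2))
np.savez('wr.npz',im=im,d=d,**p)
X=cloud(p,d).reshape(-1,3);X=X[~np.isnan(X).any(1)]
G=X[(np.hypot(X[:,0]-c[0],X[:,1]-c[1])<.025)]
for a in np.arange(.06,.19,.006):
    S=G[abs(G[:,2]-a)<.003]
    if len(S):print(round(a,3),len(S),((S.max(0)+S.min(0))/2).round(4),S.mean(0).round(4),(S.max(0)-S.min(0)).round(4))
if len(sys.argv)>5:
    for t in sys.argv[5:]:
        for r in finder.recognise('wrist',t)[:1]:
            u,v=r['pixel'];print(t,r['score'],u,v,back(p,u,v,d[int(v),int(u)]).round(4))
for z in(.05,.125,.16):print(z,proj(p,np.array([*c,z])))
cv2.imwrite(f'pics/{sys.argv[1]}.png',cv2.resize(im,(768,576)))
E
python3 w.py w2 .5705 .228 f gauge_mid rod_tip gauge_hole
```

```text
[0.5501 0.1663 0.2235] [-1.7996e+02 -4.0000e-02  7.2490e+01] 0.0003224010489185396 [-39.9   9.3  23.1  94.9  -3.8  76.5 -33.8] [0.2  0.21 0.8 ]
0.126 112 [0.5701 0.2253 0.1246] [0.5701 0.2254 0.1245] [0.0123 0.0121 0.0031]
0.138 2 [0.5694 0.2249 0.1409] [0.5694 0.2249 0.1409] [0.0019 0.003  0.0001]
0.144 31 [0.57   0.2252 0.1425] [0.5701 0.2253 0.1425] [0.0052 0.0051 0.0027]
gauge_mid 0.61 255.5 124.3 [0.5705 0.2252 0.1413]
gauge_hole 0.58 251.5 150.8 [0.5562 0.1953 0.0496]
0.05 (np.float64(254.49923033754112), np.float64(121.04327770731625), np.float64(0.3247728722835602))
0.125 (np.float64(254.55732623795436), np.float64(121.1112250537618), np.float64(0.2521234052422776))
0.16 (np.float64(254.59767561413798), np.float64(121.15841655992504), np.float64(0.2182203206230124))
```

View pics/w2.png

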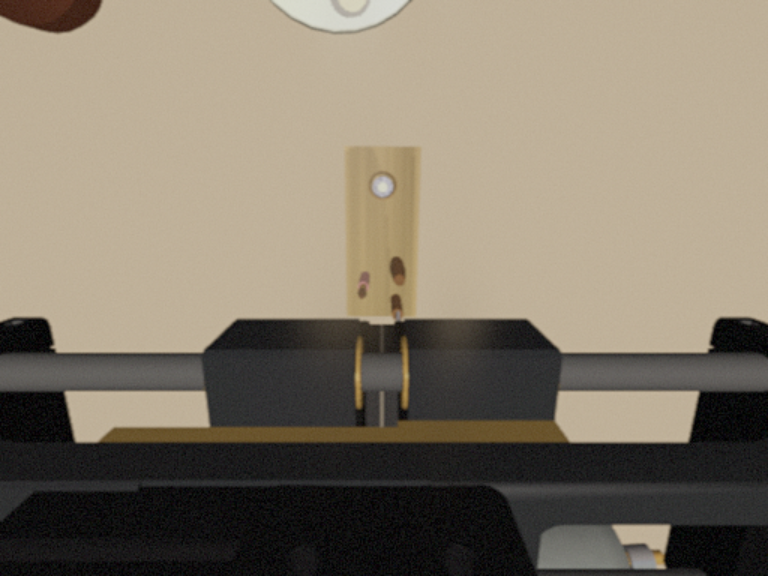

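The gauge is upright. The barrel top's centre is at (0.570, 0.2253) and the rod tip is at about z 0.143; in the view it sits at (383,185). Moving above it.

```bash
python3 -c "
from h import *
plan([.5701,.2255,.155],72.3,5,1)"
```

```text
from [0.5501 0.1666 0.2236] [-1.7998e+02 -2.0000e-02  7.2530e+01] F [ 0.42  0.31 -0.44] t 2.75
[{"x": 12.4, "y": 0.3, "z": 13.7, "rx": -0.0001, "ry": -0.0001, "rz": 0.0008, "jaw": 0}, {"x": 12.5, "y": 0.3, "z": 13.7, "rx": -0.0001, "ry": -0.0001, "rz": 0.0008, "jaw": 0}, {"x": 12.4, "y": 0.2, "z": 13.8, "rx": -0.0001, "ry": -0.0001, "rz": 0.0008, "jaw": 0}, {"x": 12.5, "y": 0.3, "z": 13.7, "rx": -0.0001, "ry": -0.0001, "rz": 0.0008, "jaw": 0}, {"x": 12.4, "y": 0.2, "z": 13.7, "rx": -0.0001, "ry": -0.0001, "rz": 0.0008, "jaw": 0}]
```

Emit:
{"fn": "play_rows", "kwargs": {"deltas": [{"x": 15.5, "y": 0.3, "z": 17, "rx": 0, "ry": 0, "rz": 0, "jaw": 0}, {"x": 15.5, "y": 0.3, "z": 17, "rx": 0, "ry": 0, "rz": 0, "jaw": 0}, {"x": 15.5, "y": 0.3, "z": 17, "rx": 0, "ry": 0, "rz": 0, "jaw": 0}, {"x": 15.5, "y": 0.3, "z": 17, "rx": 0, "ry": 0, "rz": 0, "jaw": 0}, {"x": 0, "y": 0, "z": 0, "rx": 0, "ry": 0, "rz": 0, "jaw": 0}]}}

```text
time_s: 3.38
position: [0.5695, 0.2251, 0.153]
tcp_rot: [-179.8, 0.2, 72.5]
force: [0.2, -0.4, -0.7]
opening: 0.0005
```

Emit:
{"fn": "play_rows", "kwargs": {"deltas": [{"x": 0, "y": 0, "z": 5, "rx": 0, "ry": 0, "rz": 0, "jaw": 0}, {"x": 0, "y": 0, "z": 5, "rx": 0, "ry": 0, "rz": 0, "jaw": 0}, {"x": 0, "y": 0, "z": 5, "rx": 0, "ry": 0, "rz": 0, "jaw": 0}, {"x": 0, "y": 0, "z": 4, "rx": 0, "ry": 0, "rz": 0, "jaw": 0}, {"x": 0, "y": 0, "z": 0, "rx": 0, "ry": 0, "rz": 0, "jaw": 0}]}}

```text
time_s: 4.0
position: [0.5705, 0.2235, 0.1363]
tcp_rot: [-180.0, 0.0, 72.3]
force: [-0.8, -0.8, 0.1]
opening: 0.0004
```

Emit:
{"fn": "play_rows", "kwargs": {"deltas": [{"x": 1, "y": 0, "z": 1.5, "rx": 0, "ry": 0, "rz": 0, "jaw": 0}, {"x": 0, "y": 0, "z": 1.5, "rx": 0, "ry": 0, "rz": 0, "jaw": 0}, {"x": 0, "y": 0, "z": 1.5, "rx": 0, "ry": 0, "rz": 0, "jaw": 0}, {"x": 0, "y": 0, "z": 1, "rx": 0, "ry": 0, "rz": 0, "jaw": 0}, {"x": 0, "y": 0, "z": 0, "rx": 0, "ry": 0, "rz": 0, "jaw": 0}]}}

```text
time_s: 4.62
position: [0.571, 0.2245, 0.131]
tcp_rot: [-180.0, 0.0, 72.4]
force: [0.7, -0.3, 0.8]
opening: 0.0006
```

Emit:
{"fn": "play_rows", "kwargs": {"deltas": [{"x": 0, "y": 0, "z": 0.7, "rx": 0, "ry": 0, "rz": 0, "jaw": 0}, {"x": 0, "y": 0, "z": 0.5, "rx": 0, "ry": 0, "rz": 0, "jaw": 0}, {"x": 0, "y": 0, "z": 0, "rx": 0, "ry": 0, "rz": 0, "jaw": 0}]}}

```text
time_s: 5.0
position: [0.571, 0.2246, 0.1298]
tcp_rot: [-180.0, -0.0, 72.4]
force: [-0.3, 0.4, 0.0]
opening: 0.0003
```

Emit:
{"fn": "play_rows", "kwargs": {"deltas": [{"x": 0, "y": 0, "z": 0.5, "rx": 0, "ry": 0, "rz": 0, "jaw": 0}, {"x": 0, "y": 0, "z": 0, "rx": 0, "ry": 0, "rz": 0, "jaw": 0}]}}

```text
time_s: 5.25
position: [0.5711, 0.2247, 0.1295]
tcp_rot: [180.0, -0.0, 72.4]
force: [0.5, -0.3, 0.5]
opening: 0.0006
```

Emit:
{"fn": "play_rows", "kwargs": {"deltas": [{"x": 0, "y": 0, "z": 0.4, "rx": 0, "ry": 0, "rz": 0, "jaw": 0}, {"x": 0, "y": 0, "z": 0, "rx": 0, "ry": 0, "rz": 0, "jaw": 0}]}}

```text
time_s: 5.5
position: [0.5713, 0.2247, 0.1294]
tcp_rot: [180.0, -0.0, 72.4]
force: [0.2, 0.5, 2.9]
opening: 0.0004
```

Emit:
{"fn": "play_rows", "kwargs": {"deltas": [{"x": 0, "y": 0, "z": 0.4, "rx": 0, "ry": 0, "rz": 0, "jaw": 0}, {"x": 0, "y": 0, "z": 0, "rx": 0, "ry": 0, "rz": 0, "jaw": 0}]}}

```text
time_s: 5.75
position: [0.5715, 0.2247, 0.1292]
tcp_rot: [179.9, -0.1, 72.3]
force: [0.7, 0.3, 5.8]
opening: 0.0003
```

Contact came at z 0.1294, where 0.129 was expected for a fully-in rod, and the force rose to 5.8 N. The rod is in. I'll back off, open the jaws and recentre.

Emit:
{"fn": "play_rows", "kwargs": {"deltas": [{"x": 0, "y": 0, "z": -6, "rx": 0, "ry": 0, "rz": 0, "jaw": 0}, {"x": 0, "y": 0, "z": -20, "rx": 0, "ry": 0, "rz": 0, "jaw": 50}, {"x": 0, "y": 0, "z": 0, "rx": 0, "ry": 0, "rz": 0, "jaw": 50}, {"x": 0, "y": 0, "z": 0, "rx": 0, "ry": 0, "rz": 0, "jaw": 50}, {"x": 0, "y": 0, "z": 0, "rx": 0, "ry": 0, "rz": 0, "jaw": 50}]}}

```text
time_s: 6.38
position: [0.5706, 0.2245, 0.154]
tcp_rot: [-180.0, 0.0, 72.4]
force: [-0.9, -0.6, 0.2]
opening: 0.0326
```

```bash
python3 -c "
from h import *
plan([.5701,.2253,.0925],72.3,5,1,50)
print(get_obs()['opening'])"
```

```text
from [0.5706 0.2245 0.154 ] [-1.7996e+02  4.0000e-02  7.2360e+01] F [-0.94 -0.6   0.23] t 6.38
[{"x": 0.1, "y": -0.1, "z": 12.3, "rx": -0.0001, "ry": 0.0001, "rz": 0.0002, "jaw": 50}, {"x": 0.2, "y": -0.2, "z": 12.3, "rx": -0.0001, "ry": 0.0001, "rz": 0.0002, "jaw": 50}, {"x": 0.1, "y": -0.1, "z": 12.3, "rx": -0.0001, "ry": 0.0001, "rz": 0.0002, "jaw": 50}, {"x": 0.1, "y": -0.2, "z": 12.3, "rx": -0.0001, "ry": 0.0001, "rz": 0.0002, "jaw": 50}, {"x": 0.2, "y": -0.1, "z": 12.3, "rx": -0.0001, "ry": 0.0001, "rz": 0.0002, "jaw": 50}]
0.03263193804564307
```

Emit:
{"fn": "play_rows", "kwargs": {"deltas": [{"x": 0.7, "y": -0.7, "z": 15, "rx": 0, "ry": 0, "rz": 0, "jaw": 50}, {"x": 0, "y": 0, "z": 15, "rx": 0, "ry": 0, "rz": 0, "jaw": 50}, {"x": 0, "y": 0, "z": 16, "rx": 0, "ry": 0, "rz": 0, "jaw": 50}, {"x": 0, "y": 0, "z": 15.5, "rx": 0, "ry": 0, "rz": 0, "jaw": 50}, {"x": 0, "y": 0, "z": 0, "rx": 0, "ry": 0, "rz": 0, "jaw": 50}]}}

```text
time_s: 7.0
position: [0.5693, 0.2249, 0.091]
tcp_rot: [-179.9, 0.1, 72.4]
force: [0.8, -0.8, 0.1]
opening: 0.0499
```

Emit:
{"fn": "play_rows", "kwargs": {"deltas": [{"x": 0, "y": 0, "z": 0, "rx": 0, "ry": 0, "rz": 0, "jaw": 8}, {"x": 0, "y": 0, "z": 0, "rx": 0, "ry": 0, "rz": 0, "jaw": 8}, {"x": 0, "y": 0, "z": 0, "rx": 0, "ry": 0, "rz": 0, "jaw": 8}, {"x": 0, "y": 0, "z": 0, "rx": 0, "ry": 0, "rz": 0, "jaw": 8}, {"x": 0, "y": 0, "z": 0, "rx": 0, "ry": 0, "rz": 0, "jaw": 8}], "force": 60}}

```text
time_s: 7.62
position: [0.5706, 0.2255, 0.0933]
tcp_rot: [180.0, -0.0, 72.4]
force: [-1.1, 0.4, 1.0]
opening: 0.0112
```

Emit:
{"fn": "play_rows", "kwargs": {"deltas": [{"x": 0, "y": 0, "z": -10, "rx": 0, "ry": 0, "rz": 0, "jaw": 8}, {"x": 0, "y": 0, "z": -20, "rx": 0, "ry": 0, "rz": 0, "jaw": 8}, {"x": 0, "y": 0, "z": -40, "rx": 0, "ry": 0, "rz": 0, "jaw": 8}, {"x": 0, "y": 0, "z": -60, "rx": 0, "ry": 0, "rz": 0, "jaw": 8}, {"x": 0, "y": 0, "z": -60, "rx": 0, "ry": 0, "rz": 0, "jaw": 8}]}}

```text
time_s: 8.25
position: [0.5705, 0.2252, 0.2865]
tcp_rot: [179.9, -0.1, 72.3]
force: [1.2, 1.0, -0.7]
opening: 0.0103
```

```bash
python3 - <<'E'
from h import *
print(get_obs()['opening'])
# view position: stem ~62 mm along tool +x ; try yaw same
for yaw in(72.3,):
    x=np.array([np.cos(np.radians(yaw)),np.sin(np.radians(yaw))]);q=np.array([.5185,-.1385])-.063*x
    print(q);plan([*q,.285],yaw,10,0,8)
print(get_obs()['qpos'].round(1))
E
```

```text
0.010284687806234072
[ 0.49934592 -0.19851767]
from [0.5705 0.2252 0.2865] [ 1.7994e+02 -6.0000e-02  7.2340e+01] F [ 1.21  1.03 -0.73] t 8.25
[{"x": -43.0, "y": 6.0, "z": 0.0, "rx": 0.0001, "ry": -0.0001, "rz": 0.0001, "jaw": 8}, {"x": -42.0, "y": 6.0, "z": 0.0, "rx": 0.0001, "ry": -0.0001, "rz": 0.0001, "jaw": 8}, {"x": -43.0, "y": 6.0, "z": 0.0, "rx": 0.0001, "ry": -0.0001, "rz": 0.0001, "jaw": 8}, {"x": -42.0, "y": 6.0, "z": 0.0, "rx": 0.0001, "ry": -0.0001, "rz": 0.0001, "jaw": 8}, {"x": -43.0, "y": 6.0, "z": 1.0, "rx": 0.0001, "ry": -0.0001, "rz": 0.0001, "jaw": 8}]
[{"x": -42.0, "y": 7.0, "z": -0.0, "rx": 0.0001, "ry": -0.0001, "rz": 0.0001, "jaw": 8}, {"x": -43.0, "y": 6.0, "z": -0.0, "rx": 0.0001, "ry": -0.0001, "rz": 0.0001, "jaw": 8}, {"x": -42.0, "y": 6.0, "z": -0.0, "rx": 0.0001, "ry": -0.0001, "rz": 0.0001, "jaw": 8}, {"x": -43.0, "y": 6.0, "z": 0.0, "rx": 0.0001, "ry": -0.0001, "rz": 0.0001, "jaw": 8}, {"x": -42.0, "y": 6.0, "z": 0.0, "rx": 0.0001, "ry": -0.0001, "rz": 0.0001, "jaw": 8}]
[-42.3  12.8  22.1  83.9  -4.8  84.2 -37.9]
```

Emit:
{"fn": "play_rows", "kwargs": {"deltas": [{"x": -43, "y": 6, "z": 0, "rx": 0, "ry": 0, "rz": 0, "jaw": 8}, {"x": -42, "y": 6, "z": 0, "rx": 0, "ry": 0, "rz": 0, "jaw": 8}, {"x": -43, "y": 6, "z": 0, "rx": 0, "ry": 0, "rz": 0, "jaw": 8}, {"x": -42, "y": 6, "z": 0, "rx": 0, "ry": 0, "rz": 0, "jaw": 8}, {"x": -43, "y": 6, "z": 0, "rx": 0, "ry": 0, "rz": 0, "jaw": 8}]}}

```text
time_s: 8.88
position: [0.5344, 0.0118, 0.2848]
tcp_rot: [179.9, -0.1, 72.3]
force: [0.1, 0.3, -1.3]
opening: 0.0106
```

Emit:
{"fn": "play_rows", "kwargs": {"deltas": [{"x": -43, "y": 6, "z": 0, "rx": 0, "ry": 0, "rz": 0, "jaw": 8}, {"x": -42, "y": 6, "z": 0, "rx": 0, "ry": 0, "rz": 0, "jaw": 8}, {"x": -43, "y": 6, "z": 0, "rx": 0, "ry": 0, "rz": 0, "jaw": 8}, {"x": -42, "y": 6, "z": 0, "rx": 0, "ry": 0, "rz": 0, "jaw": 8}, {"x": -43, "y": 6, "z": 0, "rx": 0, "ry": 0, "rz": 0, "jaw": 8}]}}

```text
time_s: 9.5
position: [0.4983, -0.2002, 0.2848]
tcp_rot: [179.9, -0.1, 72.3]
force: [0.3, -0.6, -1.7]
opening: 0.0102
```

Emit:
{"fn": "play_rows", "kwargs": {"deltas": [{"x": 0, "y": 0, "z": 0, "rx": 0, "ry": 0, "rz": 0, "jaw": 8}, {"x": 0, "y": 0, "z": 0, "rx": 0, "ry": 0, "rz": 0, "jaw": 8}]}}

```text
time_s: 9.75
position: [0.4988, -0.1982, 0.284]
tcp_rot: [179.9, -0.1, 72.4]
force: [0.3, 0.7, -0.5]
opening: 0.0107
```

```bash
python3 w.py w3 .5185 -.1385 f stem_tip gauge_mid; python3 - <<'E'
from h import *
im,d,p=shot('side');im2,d2,p2=shot('scene')
T=get_obs()['position']
np.savez('side2.npz',im=im,d=d,**p);np.savez('scene2.npz',im=im2,d=d2,**p2)
c=[]
for i,q in((im,p),(im2,p2)):
    u,v,_=proj(q,T-[0,0,.04]);u=int(u);v=int(v);print(u,v);c.append(cv2.resize(i[max(v-45,0):v+45,u-45:u+45],(396,396),interpolation=2))
cv2.imwrite('pics/held.png',np.hstack(c))
E
```

```text
[ 0.4991 -0.1975  0.2837] [ 1.7996e+02 -7.0000e-02  7.2440e+01] 0.010622546281772779 [-20.    2.8  40.6  95.1  -1.9  82.7   3.2] [ 0.92  0.52 -1.43]
0.12 101 [ 0.5185 -0.1386  0.1216] [ 0.5207 -0.1262  0.1222] [0.0365 0.0496 0.0029]
0.126 1072 [ 0.5185 -0.1389  0.126 ] [ 0.5186 -0.1387  0.1259] [0.0495 0.0487 0.006 ]
0.132 205 [ 0.5154 -0.1401  0.1317] [ 0.5177 -0.1398  0.1314] [0.0285 0.023  0.0054]
0.138 89 [ 0.5176 -0.1399  0.1392] [ 0.5175 -0.1397  0.1394] [0.0142 0.0142 0.0031]
0.144 3 [ 0.5198 -0.1408  0.1414] [ 0.5201 -0.1418  0.1414] [0.0039 0.0088 0.0002]
0.156 18 [ 0.5176 -0.1396  0.1567] [ 0.5179 -0.1398  0.1574] [0.0082 0.007  0.0046]
0.162 36 [ 0.5177 -0.1402  0.1601] [ 0.5175 -0.14    0.1599] [0.0068 0.007  0.0023]
stem_tip 0.7 288.4 117.3 [ 0.5572 -0.1435  0.1259]
gauge_mid 0.8 254.6 211.0 [ 0.5006 -0.1932  0.2669]
0.05 (np.float64(254.47785215156603), np.float64(123.17211525187646), np.float64(0.38418703133630044))
0.125 (np.float64(254.6385069301737), np.float64(123.66686869372981), np.float64(0.311521927442576))
0.16 (np.float64(254.7422611109227), np.float64(123.98639070531989), np.float64(0.2776115456255046))
298 210
177 185
```

View pics/w3.png

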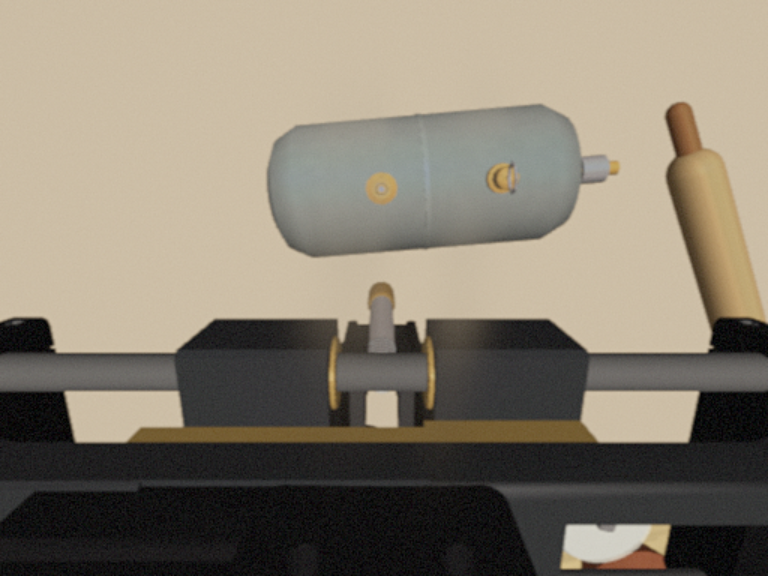

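View pics/held.png

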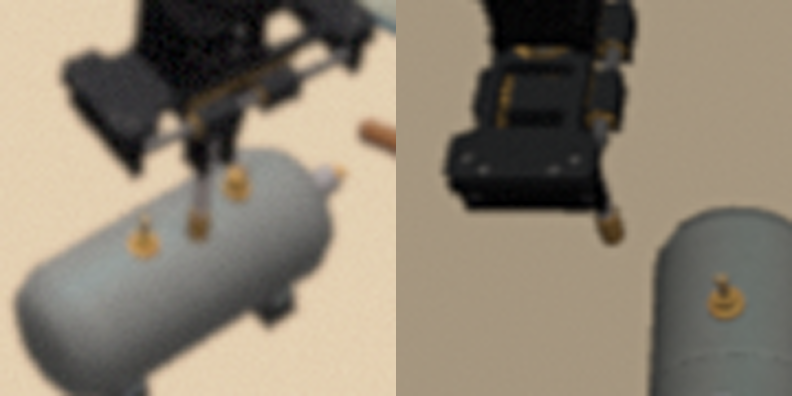

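The stem tip is at (0.5176, -0.1400, 0.160). The gauge is held and its head shows at wrist (380,295). Now I'll measure the head's offset and tilt in the same wrist frame.

```bash
cat > head.py <<'E'
from h import *
import sys
from scipy.optimize import least_squares
def held(fn,T,yaw):
    f=np.load(fn);p={k:f[k] for k in('R','t','fx','fy','cx','cy')};X=cloud(p,f['d']).reshape(-1,3);X=X[~np.isnan(X).any(1)]
    a=np.radians(yaw);tx=np.array([np.cos(a),np.sin(a),0]);ty=np.array([np.sin(a),-np.cos(a),0])
    D=X-T;L=np.c_[D@tx,D@ty,D[:,2]]
    L=L[(abs(L[:,0])<.025)&(abs(L[:,1])<.012)&(L[:,2]>-.085)&(L[:,2]<.02)]
    for z0 in np.arange(-.084,.02,.008):
        S=L[(L[:,2]>=z0)&(L[:,2]<z0+.008)]
        if len(S)>5:print(round(z0+.004,3),len(S),'x',np.percentile(S[:,0],[2,50,98]).round(4),'y',np.percentile(S[:,1],[2,98]).round(4))
    for lo,hi,r in((-.077,-.056,.0078),(-.052,-.008,.006)):
        S=L[(L[:,2]>lo)&(L[:,2]<hi)]
        g=lambda q:np.hypot(S[:,0]-q[0],S[:,1]-q[1])-r
        s=least_squares(g,[0,0],loss='soft_l1',f_scale=.0007);print('axis fit',lo,hi,len(S),s.x.round(4),np.std(g(s.x)).round(4))
    im=f['im'];return im
if __name__=='__main__':
    held('wr.npz',np.array([.4991,-.1975,.2837]),72.4)
E
python3 head.py
```

```text
-0.08 9 x [0.0033 0.0062 0.0064] y [-0.0054  0.0056]
-0.072 36 x [0.0015 0.0057 0.0066] y [-0.0074  0.0069]
-0.064 37 x [0.0018 0.0056 0.0068] y [-0.0072  0.0067]
-0.056 100 x [-0.0031  0.0045  0.0067] y [-0.007   0.0073]
-0.048 39 x [-0.0007  0.0041  0.0051] y [-0.0059  0.0056]
-0.04 43 x [0.0009 0.0041 0.005 ] y [-0.0057  0.0052]
-0.032 43 x [0.0012 0.0042 0.0049] y [-0.0055  0.0052]
-0.024 61 x [0.0009 0.0042 0.005 ] y [-0.0054  0.0055]
-0.016 56 x [0.0016 0.0041 0.005 ] y [-0.005   0.0053]
-0.008 62 x [0.0019 0.0042 0.005 ] y [-0.005  0.005]
-0.0 118 x [0.0023 0.0048 0.0087] y [-0.0109  0.011 ]
0.008 215 x [0.0021 0.0068 0.0088] y [-0.0114  0.0112]
0.016 218 x [0.0025 0.0068 0.0088] y [-0.0115  0.0114]
axis fit -0.077 -0.056 98 [-0.0012 -0.0001] 0.0002
axis fit -0.052 -0.008 274 [-0.0011 -0.0001] 0.0002
```

```bash
python3 -c "
from h import *
plan([.518,-.1389,.252],72.4,4,1,8)"
```

```text
from [ 0.499  -0.1975  0.2831] [ 1.800e+02 -2.000e-02  7.248e+01] F [ 0.15 -0.16 -2.07] t 10.0
[{"x": 15.4, "y": 0.1, "z": 7.8, "rx": 0.0, "ry": -0.0001, "rz": 0.0003, "jaw": 8}, {"x": 15.4, "y": 0.1, "z": 7.8, "rx": 0.0, "ry": -0.0001, "rz": 0.0003, "jaw": 8}, {"x": 15.4, "y": 0.2, "z": 7.8, "rx": 0.0, "ry": -0.0001, "rz": 0.0003, "jaw": 8}, {"x": 15.4, "y": 0.1, "z": 7.8, "rx": 0.0, "ry": -0.0001, "rz": 0.0003, "jaw": 8}]
```

Emit:
{"fn": "play_rows", "kwargs": {"deltas": [{"x": 15.4, "y": 0.1, "z": 7.8, "rx": 0, "ry": 0, "rz": 0, "jaw": 8}, {"x": 15.4, "y": 0.1, "z": 7.8, "rx": 0, "ry": 0, "rz": 0, "jaw": 8}, {"x": 15.4, "y": 0.1, "z": 7.8, "rx": 0, "ry": 0, "rz": 0, "jaw": 8}, {"x": 15.4, "y": 0.1, "z": 7.8, "rx": 0, "ry": 0, "rz": 0, "jaw": 8}, {"x": 0, "y": 0, "z": 0, "rx": 0, "ry": 0, "rz": 0, "jaw": 8}]}}

```text
time_s: 10.62
position: [0.5178, -0.1379, 0.2508]
tcp_rot: [-179.9, 0.0, 72.5]
force: [-0.1, 0.6, -0.8]
opening: 0.0102
```

Emit:
{"fn": "play_rows", "kwargs": {"deltas": [{"x": 0, "y": 0, "z": 0, "rx": 0, "ry": 0, "rz": 0, "jaw": 8}, {"x": 0, "y": 0, "z": 0, "rx": 0, "ry": 0, "rz": 0, "jaw": 8}, {"x": 0, "y": 0, "z": 0, "rx": 0, "ry": 0, "rz": 0, "jaw": 8}]}}

```text
time_s: 11.0
position: [0.5176, -0.1408, 0.2522]
tcp_rot: [180.0, -0.0, 72.3]
force: [-0.7, 0.4, -0.1]
opening: 0.0107
```

```bash
python3 w.py w4 .518 -.139 | head -1; python3 - <<'E'
from h import *; from head import held
o=get_obs();held('wr.npz',o['position'],o['tcp_rot'][2])
print([get_obs()['force'].round(2).tolist()])
E
```

```text
[ 0.5176 -0.1406  0.2521] [ 1.7997e+02 -1.0000e-02  7.2310e+01] 0.010352656318338906 [-23.4   3.5  37.7  98.   -2.2  79.2  -3.1] [ 0.11  0.27 -1.8 ]
-0.08 11 x [0.0025 0.006  0.007 ] y [-0.0053  0.0068]
-0.072 34 x [0.0018 0.0062 0.0072] y [-0.0074  0.0063]
-0.064 37 x [0.0023 0.006  0.0073] y [-0.0072  0.0066]
-0.056 100 x [-0.0027  0.0049  0.0072] y [-0.0069  0.0073]
-0.048 40 x [0.001  0.0049 0.0056] y [-0.0059  0.0053]
-0.04 44 x [0.0013 0.0046 0.0058] y [-0.0058  0.0052]
-0.032 50 x [0.0012 0.0047 0.0057] y [-0.0055  0.0056]
-0.024 51 x [0.0017 0.0046 0.0056] y [-0.0053  0.0055]
-0.016 57 x [0.0022 0.0049 0.0056] y [-0.0051  0.0053]
-0.008 66 x [0.0026 0.0049 0.0057] y [-0.0049  0.005 ]
-0.0 127 x [0.003  0.0055 0.0095] y [-0.0108  0.011 ]
0.008 203 x [0.0029 0.0074 0.0095] y [-0.0113  0.0115]
0.016 226 x [0.0032 0.0075 0.0096] y [-0.0114  0.0112]
axis fit -0.077 -0.056 101 [-0.0007 -0.0001] 0.0002
axis fit -0.052 -0.008 275 [-0.0005 -0.0001] 0.0002
[[0.11, 0.27, -1.8]]
```

View pics/w4.png

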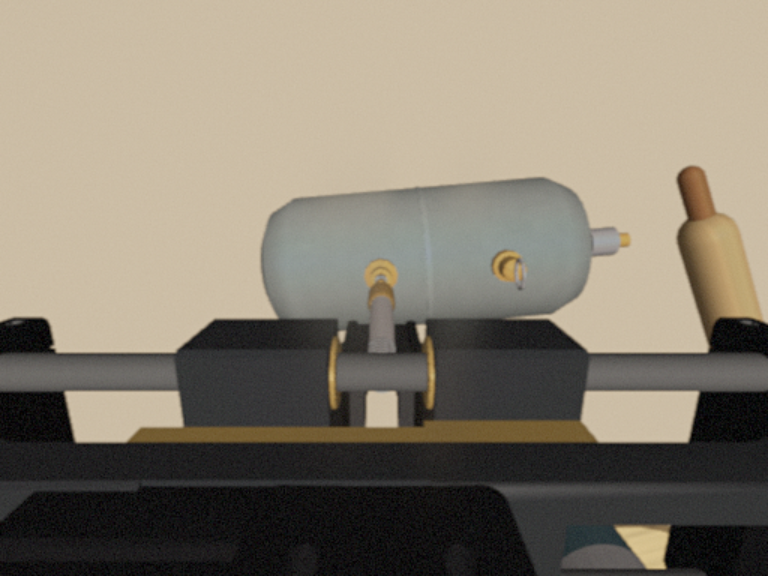

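```bash
cat > rel.py <<'E'
from h import *
from scipy.optimize import least_squares
def rel():
    p0=cams.camera_params('wrist');im,d=cams.camera('wrist');o=get_obs();X=cloud(p0,d).reshape(-1,3);X=X[~np.isnan(X).any(1)]
    yaw=np.radians(o['tcp_rot'][2]);tx=np.array([np.cos(yaw),np.sin(yaw)]);ty=np.array([np.sin(yaw),-np.cos(yaw)]);T=o['position']
    D=X[:,:2]-T[:2];L=np.c_[D@tx,D@ty,X[:,2]]
    L=L[(abs(L[:,0])<.02)&(abs(L[:,1])<.012)]
    for lo,hi,r in((T[2]-.077,T[2]-.056,.0078),(.1425,.1585,.004)):
        S=L[(L[:,2]>lo)&(L[:,2]<hi)]
        if len(S)<6:print('few',len(S));continue
        g=lambda q:np.hypot(S[:,0]-q[0],S[:,1]-q[1])-r
        s=least_squares(g,[0,0],loss='soft_l1',f_scale=.0007).x;print(len(S),'tool xy',s.round(4),'res',np.std(g(s)).round(4))
    print(T.round(4),o['force'].round(2),o['time_s'])
for i in range(3):rel()
E
python3 rel.py
```

```text
104 tool xy [-0.0007 -0.0001] res 0.0002
30 tool xy [ 0.0005 -0.0003] res 0.0002
[ 0.5176 -0.1405  0.252 ] [ 0.18  0.66 -1.18] 11.1
105 tool xy [-0.0006 -0.0002] res 0.0002
27 tool xy [ 0.0006 -0.0003] res 0.0002
[ 0.5176 -0.1404  0.252 ] [-0.38  0.48 -0.43] 11.15
104 tool xy [-0.0007 -0.0002] res 0.0002
28 tool xy [ 0.0005 -0.0003] res 0.0001
[ 0.5177 -0.1403  0.252 ] [-0.21  0.13 -0.97] 11.2
```

Emit:
{"fn": "play_rows", "kwargs": {"deltas": [{"x": 0.6, "y": -0.1, "z": 6, "rx": 0, "ry": 0, "rz": 0, "jaw": 8}, {"x": 0, "y": 0, "z": 0, "rx": 0, "ry": 0, "rz": 0, "jaw": 8}, {"x": 0, "y": 0, "z": 0, "rx": 0, "ry": 0, "rz": 0, "jaw": 8}, {"x": 0, "y": 0, "z": 0, "rx": 0, "ry": 0, "rz": 0, "jaw": 8}, {"x": 0, "y": 0, "z": 0, "rx": 0, "ry": 0, "rz": 0, "jaw": 8}]}}

```text
time_s: 11.82
position: [0.5178, -0.1395, 0.246]
tcp_rot: [180.0, -0.0, 72.4]
force: [-0.3, -0.4, -0.7]
opening: 0.0103
```

```bash
python3 rel.py
```

```text
103 tool xy [-0.0006 -0.0002] res 0.0002
13 tool xy [-0.0004 -0.0003] res 0.0001
[ 0.5178 -0.1395  0.2459] [-0.88 -0.06 -1.9 ] 11.875
102 tool xy [-0.0006 -0.0002] res 0.0002
13 tool xy [-0.0004 -0.0001] res 0.0001
[ 0.5178 -0.1395  0.2459] [ 0.06  0.58 -1.09] 11.925
104 tool xy [-0.0006 -0.0002] res 0.0002
14 tool xy [-0.0004 -0.0001] res 0.0001
[ 0.5178 -0.1395  0.2459] [-0.02 -0.32 -2.02] 11.975
```

Emit:
{"fn": "play_rows", "kwargs": {"deltas": [{"x": 0.1, "y": 0, "z": 3, "rx": 0, "ry": 0, "rz": 0, "jaw": 8}, {"x": 0, "y": 0, "z": 3, "rx": 0, "ry": 0, "rz": 0, "jaw": 8}, {"x": 0, "y": 0, "z": 2, "rx": 0, "ry": 0, "rz": 0, "jaw": 8}, {"x": 0, "y": 0, "z": 0, "rx": 0, "ry": 0, "rz": 0, "jaw": 8}, {"x": 0, "y": 0, "z": 0, "rx": 0, "ry": 0, "rz": 0, "jaw": 8}]}}

```text
time_s: 12.6
position: [0.5178, -0.1394, 0.2379]
tcp_rot: [180.0, -0.0, 72.4]
force: [0.3, -0.7, -0.8]
opening: 0.0104
```

Emit:
{"fn": "play_rows", "kwargs": {"deltas": [{"x": 0, "y": 0, "z": 1.5, "rx": 0, "ry": 0, "rz": 0, "jaw": 8}, {"x": 0, "y": 0, "z": 1, "rx": 0, "ry": 0, "rz": 0, "jaw": 8}, {"x": 0, "y": 0, "z": 1, "rx": 0, "ry": 0, "rz": 0, "jaw": 8}, {"x": 0, "y": 0, "z": 0, "rx": 0, "ry": 0, "rz": 0, "jaw": 8}]}}

```text
time_s: 13.1
position: [0.5178, -0.1394, 0.2346]
tcp_rot: [180.0, -0.0, 72.4]
force: [-0.7, -0.7, -0.0]
opening: 0.0106
```

Emit:
{"fn": "play_rows", "kwargs": {"deltas": [{"x": 0, "y": 0, "z": 1, "rx": 0, "ry": 0, "rz": 0, "jaw": 8}, {"x": 0, "y": 0, "z": 1, "rx": 0, "ry": 0, "rz": 0, "jaw": 8}, {"x": 0, "y": 0, "z": 1, "rx": 0, "ry": 0, "rz": 0, "jaw": 8}, {"x": 0, "y": 0, "z": 0, "rx": 0, "ry": 0, "rz": 0, "jaw": 8}]}}

```text
time_s: 13.6
position: [0.518, -0.1395, 0.2317]
tcp_rot: [180.0, -0.0, 72.4]
force: [-1.1, 1.2, 3.3]
opening: 0.0105
```

Emit:
{"fn": "play_rows", "kwargs": {"deltas": [{"x": 0, "y": 0, "z": 1, "rx": 0, "ry": 0, "rz": 0, "jaw": 8}, {"x": 0, "y": 0, "z": 1, "rx": 0, "ry": 0, "rz": 0, "jaw": 8}, {"x": 0, "y": 0, "z": 1, "rx": 0, "ry": 0, "rz": 0, "jaw": 8}, {"x": 0, "y": 0, "z": 0, "rx": 0, "ry": 0, "rz": 0, "jaw": 8}]}}

```text
time_s: 14.1
position: [0.5181, -0.1395, 0.2291]
tcp_rot: [179.9, -0.0, 72.4]
force: [-1.1, 0.8, 8.1]
opening: 0.0106
```

Emit:
{"fn": "play_rows", "kwargs": {"deltas": [{"x": 0, "y": 0, "z": 0.8, "rx": 0, "ry": 0, "rz": 0, "jaw": 8}, {"x": 0, "y": 0, "z": 0.6, "rx": 0, "ry": 0, "rz": 0, "jaw": 8}, {"x": 0, "y": 0, "z": 0, "rx": 0, "ry": 0, "rz": 0, "jaw": 8}]}}

```text
time_s: 14.48
position: [0.5182, -0.1395, 0.2277]
tcp_rot: [179.9, -0.0, 72.4]
force: [-1.7, 0.1, 7.2]
opening: 0.0104
```

Emit:
{"fn": "play_rows", "kwargs": {"deltas": [{"x": 0, "y": 0, "z": 0.5, "rx": 0, "ry": 0, "rz": 0, "jaw": 8}, {"x": 0, "y": 0, "z": 0, "rx": 0, "ry": 0, "rz": 0, "jaw": 8}, {"x": 0, "y": 0, "z": 0, "rx": 0, "ry": 0, "rz": 0, "jaw": 8}]}}

```text
time_s: 14.85
position: [0.5182, -0.1395, 0.2272]
tcp_rot: [179.9, -0.0, 72.4]
force: [-1.3, 0.4, 7.1]
opening: 0.0105
```

Emit:
{"fn": "play_rows", "kwargs": {"deltas": [{"x": 0, "y": 0, "z": 0.5, "rx": 0, "ry": 0, "rz": 0, "jaw": 8}, {"x": 0, "y": 0, "z": 0, "rx": 0, "ry": 0, "rz": 0, "jaw": 8}, {"x": 0, "y": 0, "z": 0, "rx": 0, "ry": 0, "rz": 0, "jaw": 8}]}}

```text
time_s: 15.22
position: [0.5182, -0.1395, 0.2268]
tcp_rot: [179.9, -0.0, 72.4]
force: [-1.0, -0.1, 6.9]
opening: 0.0102
```

Emit:
{"fn": "play_rows", "kwargs": {"deltas": [{"x": 0, "y": 0, "z": 0.5, "rx": 0, "ry": 0, "rz": 0, "jaw": 8}, {"x": 0, "y": 0, "z": 0, "rx": 0, "ry": 0, "rz": 0, "jaw": 8}, {"x": 0, "y": 0, "z": 0, "rx": 0, "ry": 0, "rz": 0, "jaw": 8}]}}

```text
time_s: 15.6
position: [0.5183, -0.1395, 0.2267]
tcp_rot: [179.9, -0.0, 72.4]
force: [-1.6, -0.4, 9.4]
opening: 0.0103
```

Emit:
{"fn": "play_rows", "kwargs": {"deltas": [{"x": 0, "y": 0, "z": 0.4, "rx": 0, "ry": 0, "rz": 0, "jaw": 8}, {"x": 0, "y": 0, "z": 0.3, "rx": 0, "ry": 0, "rz": 0, "jaw": 8}, {"x": 0, "y": 0, "z": 0, "rx": 0, "ry": 0, "rz": 0, "jaw": 8}]}}

```text
time_s: 15.98
position: [0.5185, -0.1396, 0.2266]
tcp_rot: [179.9, -0.1, 72.4]
force: [-2.9, 0.3, 11.4]
opening: 0.0104
```

```bash
python3 -c "
from h import *
for i in range(4):
    o=get_obs();print(o['force'].round(2),o['position'].round(5),o['time_s']);cams.camera('wrist')"
```

```text
[-2.86  0.26 11.41] [ 0.51849 -0.1396   0.22657] 15.975
[-3.43  0.87 12.28] [ 0.5185  -0.13963  0.22658] 16.025
[-2.39  0.47 11.48] [ 0.51852 -0.13959  0.22658] 16.075
[-1.78  1.32 11.99] [ 0.51852 -0.13959  0.22658] 16.125
```

Emit:
{"fn": "play_rows", "kwargs": {"deltas": [{"x": 0, "y": 0, "z": 0.4, "rx": 0, "ry": 0, "rz": 0, "jaw": 8}, {"x": 0, "y": 0, "z": 0.3, "rx": 0, "ry": 0, "rz": 0, "jaw": 8}, {"x": 0, "y": 0, "z": 0, "rx": 0, "ry": 0, "rz": 0, "jaw": 8}, {"x": 0, "y": 0, "z": 0, "rx": 0, "ry": 0, "rz": 0, "jaw": 8}]}}

```text
time_s: 16.68
position: [0.5187, -0.1397, 0.2265]
tcp_rot: [179.8, -0.1, 72.4]
force: [-3.4, 0.7, 14.6]
opening: 0.0104
```

Emit:
{"fn": "play_rows", "kwargs": {"deltas": [{"x": 0, "y": 0, "z": 0.3, "rx": 0, "ry": 0, "rz": 0, "jaw": 8}, {"x": 0, "y": 0, "z": 0, "rx": 0, "ry": 0, "rz": 0, "jaw": 8}, {"x": 0, "y": 0, "z": 0, "rx": 0, "ry": 0, "rz": 0, "jaw": 8}]}}

```text
time_s: 17.05
position: [0.5188, -0.1397, 0.2265]
tcp_rot: [179.8, -0.1, 72.4]
force: [-3.1, 1.1, 15.4]
opening: 0.0104
```

```bash
python3 -c "
from h import *
for i in range(4):
    o=get_obs();print(o['force'].round(2),o['position'].round(5),o['time_s']);cams.camera('wrist')"
```

```text
[-3.14  1.14 15.41] [ 0.51878 -0.13969  0.22647] 17.05
[-2.48  0.9  16.27] [ 0.5188  -0.13971  0.22649] 17.1
[-3.95  0.24 15.76] [ 0.51881 -0.13968  0.22649] 17.15
[-1.94  1.17 15.68] [ 0.51881 -0.13967  0.22648] 17.2
```

Emit:
{"fn": "play_rows", "kwargs": {"deltas": [{"x": 0, "y": 0, "z": 0.5, "rx": 0, "ry": 0, "rz": 0, "jaw": 8}, {"x": 0, "y": 0, "z": 0, "rx": 0, "ry": 0, "rz": 0, "jaw": 8}, {"x": 0, "y": 0, "z": 0, "rx": 0, "ry": 0, "rz": 0, "jaw": 8}, {"x": 0, "y": 0, "z": 0, "rx": 0, "ry": 0, "rz": 0, "jaw": 8}, {"x": 0, "y": 0, "z": 0, "rx": 0, "ry": 0, "rz": 0, "jaw": 8}]}}

```text
time_s: 17.88
position: [0.519, -0.1397, 0.2264]
tcp_rot: [179.8, -0.1, 72.4]
force: [-3.0, 0.8, 17.3]
opening: 0.0107
```

```bash
python3 - <<'E'
from h import *
for i in range(5):
    o=get_obs();print(o['force'].round(2),o['position'].round(5),o['time_s']);im,d=cams.camera('wrist')
c=[]
for n in('side','scene'):
    i,dd,q=shot(n);u,v,_=proj(q,o['position']+[0,0,.03]);u=int(u);v=int(v);c.append(cv2.resize(i[max(v-40,0):v+40,u-40:u+40],(396,396),interpolation=2))
cv2.imwrite('pics/press.png',np.hstack(c))
E
```

```text
[-3.05  0.75 17.34] [ 0.51899 -0.1397   0.22643] 17.875
[-3.61  0.89 17.79] [ 0.51897 -0.13974  0.22644] 17.925
[-3.17  1.15 16.96] [ 0.51897 -0.13973  0.22643] 17.975
[-3.14  1.46 17.47] [ 0.51897 -0.13973  0.22643] 18.025
[-3.28  0.92 18.26] [ 0.51894 -0.13973  0.22641] 18.075
```

View pics/press.png

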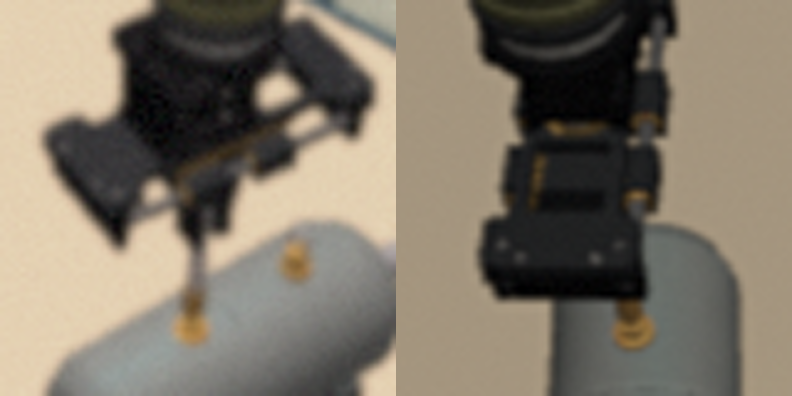

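The seal is bottomed: TCP z is 0.2264 against 0.2268 expected. The force held at about 17.5 N, roughly 18.5 N at the valve, for over a second. The picture shows the gauge upright on the stem with its head over the tip. Withdrawing straight up.

Emit:
{"fn": "play_rows", "kwargs": {"deltas": [{"x": 0, "y": 0, "z": -2, "rx": 0, "ry": 0, "rz": 0, "jaw": 8}, {"x": 0, "y": 0, "z": -4, "rx": 0, "ry": 0, "rz": 0, "jaw": 8}, {"x": 0, "y": 0, "z": -8, "rx": 0, "ry": 0, "rz": 0, "jaw": 8}, {"x": 0, "y": 0, "z": -20, "rx": 0, "ry": 0, "rz": 0, "jaw": 8}, {"x": 0, "y": 0, "z": -30, "rx": 0, "ry": 0, "rz": 0, "jaw": 8}]}}

```text
time_s: 18.85
position: [0.5168, -0.1391, 0.2862]
tcp_rot: [-179.8, 0.1, 72.4]
force: [-0.2, -1.2, -1.0]
opening: 0.0104
```

```bash
python3 -c "
from h import *
plan([.551,.1665,.285],72.4,6,0,8)"
```

```text
from [ 0.5168 -0.1391  0.2862] [-1.7981e+02  6.0000e-02  7.2360e+01] F [-0.22 -1.22 -0.98] t 18.85
[{"x": 50.0, "y": -10.0, "z": 0.0, "rx": -0.0006, "ry": 0.0002, "rz": -0.0001, "jaw": 8}, {"x": 51.0, "y": -10.0, "z": 0.0, "rx": -0.0006, "ry": 0.0002, "rz": -0.0001, "jaw": 8}, {"x": 50.0, "y": -10.0, "z": 1.0, "rx": -0.0006, "ry": 0.0002, "rz": -0.0001, "jaw": 8}, {"x": 50.0, "y": -10.0, "z": -0.0, "rx": -0.0006, "ry": 0.0002, "rz": -0.0001, "jaw": 8}, {"x": 50.0, "y": -10.0, "z": -0.0, "rx": -0.0006, "ry": 0.0002, "rz": -0.0001, "jaw": 8}]
[{"x": 51.0, "y": -10.0, "z": 0.0, "rx": -0.0006, "ry": 0.0002, "rz": -0.0001, "jaw": 8}]
```

Emit:
{"fn": "play_rows", "kwargs": {"deltas": [{"x": 50, "y": -10, "z": 0, "rx": 0, "ry": 0, "rz": 0, "jaw": 8}, {"x": 50, "y": -10, "z": 0, "rx": 0, "ry": 0, "rz": 0, "jaw": 8}, {"x": 50, "y": -10, "z": 0, "rx": 0, "ry": 0, "rz": 0, "jaw": 8}, {"x": 50, "y": -10, "z": 0, "rx": 0, "ry": 0, "rz": 0, "jaw": 8}, {"x": 50, "y": -10, "z": 0, "rx": 0, "ry": 0, "rz": 0, "jaw": 8}]}}

```text
time_s: 19.48
position: [0.5456, 0.1155, 0.2864]
tcp_rot: [-180.0, 0.0, 72.4]
force: [1.4, 0.3, -0.2]
opening: 0.0109
```

Emit:
{"fn": "play_rows", "kwargs": {"deltas": [{"x": 51, "y": -10, "z": 0, "rx": 0, "ry": 0, "rz": 0, "jaw": 8}, {"x": 0, "y": 0, "z": 0, "rx": 0, "ry": 0, "rz": 0, "jaw": 8}, {"x": 0, "y": 0, "z": 0, "rx": 0, "ry": 0, "rz": 0, "jaw": 8}, {"x": 0, "y": 0, "z": 0, "rx": 0, "ry": 0, "rz": 0, "jaw": 8}]}}

```text
time_s: 19.98
position: [0.552, 0.1636, 0.2871]
tcp_rot: [180.0, 0.0, 72.2]
force: [-0.6, 0.4, -0.1]
opening: 0.0104
```

```bash
python3 - <<'E'
from h import *; from head import held
im,d,p=shot('wrist');o=get_obs();np.savez('wr.npz',im=im,d=d,**p);print(o['position'].round(4),o['tcp_rot'].round(2),o['opening'])
held('wr.npz',o['position'],o['tcp_rot'][2])
X=cloud(p,d)
u,v,_=proj(p,np.array([.5705,.227,.05]));print(u,v)
# hole: points well below block top near expectation
m=(np.hypot(X[...,0]-.5705,X[...,1]-.227)<.02)&(X[...,2]<.044)
S=X[m];vv,uu=np.nonzero(m);print('deep px',m.sum(),uu.min(),uu.max(),vv.min(),vv.max())
print('rim centre',ray_z(p,(uu.min()+uu.max())/2,(vv.min()+vv.max())/2,.05).round(4),'edges',ray_z(p,uu.min()-.5,vv.mean(),.05).round(4),ray_z(p,uu.max()+.5,vv.mean(),.05).round(4),ray_z(p,uu.mean(),vv.min()-.5,.05).round(4),ray_z(p,uu.mean(),vv.max()+.5,.05).round(4))
B=X[(abs(X[...,2]-.05)<.004)&(np.hypot(X[...,0]-.558,X[...,1]-.19)<.09)]
print(cv2.minAreaRect((B[:,:2]*1000).astype(np.float32)))
print([(r['score'],ray_z(p,*r['pixel'],.05).round(4)) for r in finder.recognise('wrist','gauge_hole')[:2]])
cv2.imwrite('pics/w5.png',cv2.resize(im[60:240,150:360],(784,672-0))[:600])
E
```

```text
[0.552  0.1637 0.2873] [1.7999e+02 1.0000e-02 7.2190e+01] 0.010424358071966696
-0.08 13 x [0.0015 0.0058 0.007 ] y [-0.0074  0.0067]
-0.072 34 x [0.0023 0.0061 0.0071] y [-0.0068  0.0068]
-0.064 37 x [0.0021 0.0056 0.0072] y [-0.0072  0.0065]
-0.056 100 x [-0.0026  0.0048  0.007 ] y [-0.007   0.0072]
-0.048 38 x [0.0007 0.0048 0.0057] y [-0.006   0.0053]
-0.04 45 x [0.0013 0.0048 0.0056] y [-0.0058  0.0052]
-0.032 50 x [0.0014 0.0047 0.0056] y [-0.0055  0.0056]
-0.024 49 x [0.0017 0.0048 0.0057] y [-0.0053  0.0055]
-0.016 62 x [0.0022 0.0048 0.0056] y [-0.0051  0.0053]
-0.008 63 x [0.0028 0.0048 0.0058] y [-0.005  0.005]
-0.0 129 x [0.003  0.0055 0.0093] y [-0.0112  0.0112]
0.008 200 x [0.0028 0.0074 0.0095] y [-0.0113  0.0112]
0.016 232 x [0.0031 0.0075 0.0095] y [-0.0114  0.0115]
axis fit -0.077 -0.056 102 [-0.0008 -0.0001] 0.0002
axis fit -0.052 -0.008 274 [-0.0005 -0.0001] 0.0002
252.97908338637131 120.54759730015999
deep px 152 247 260 115 128
rim centre [0.5708 0.2255 0.05  ] edges [0.5612 0.2283 0.05  ] [0.5802 0.2222 0.05  ] [0.5734 0.2348 0.05  ] [0.5675 0.2164 0.05  ]
((557.7672119140625, 186.94711303710938), (139.97679138183594, 60.10853576660156), 71.87692260742188)
[(0.78, array([0.557 , 0.1943, 0.05  ]))]
```

View pics/w5.png

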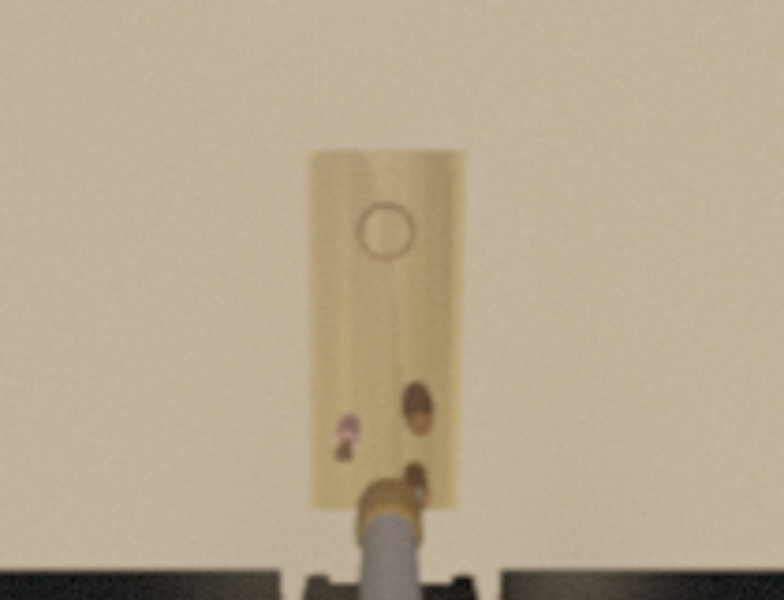

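The empty hole is at (0.5708, 0.2255), seen at (385,231) in the crop, and the gauge is still vertical in the grip. Moving above the hole.

```bash
python3 -c "
from h import *
plan([.5709,.2259,.15],72.3,4,1,8)"
```

```text
from [0.552  0.164  0.2874] [ 1.7999e+02 -1.0000e-02  7.2210e+01] F [-0.05 -0.5  -0.08] t 20.07
[{"x": 16.2, "y": -0.2, "z": 34.4, "rx": 0.0, "ry": -0.0, "rz": -0.0004, "jaw": 8}, {"x": 16.1, "y": -0.3, "z": 34.3, "rx": 0.0, "ry": -0.0, "rz": -0.0004, "jaw": 8}, {"x": 16.2, "y": -0.2, "z": 34.4, "rx": 0.0, "ry": -0.0, "rz": -0.0004, "jaw": 8}, {"x": 16.2, "y": -0.2, "z": 34.3, "rx": 0.0, "ry": -0.0, "rz": -0.0004, "jaw": 8}]
```

Emit:
{"fn": "play_rows", "kwargs": {"deltas": [{"x": 22, "y": -0.3, "z": 0, "rx": 0, "ry": 0, "rz": 0, "jaw": 8}, {"x": 22, "y": -0.3, "z": 0, "rx": 0, "ry": 0, "rz": 0, "jaw": 8}, {"x": 20.5, "y": -0.3, "z": 0, "rx": 0, "ry": 0, "rz": 0, "jaw": 8}, {"x": 0, "y": 0, "z": 50, "rx": 0, "ry": 0, "rz": 0, "jaw": 8}, {"x": 0, "y": 0, "z": 50, "rx": 0, "ry": 0, "rz": 0, "jaw": 8}]}}

```text
time_s: 20.7
position: [0.5711, 0.2295, 0.1862]
tcp_rot: [179.9, -0.1, 72.5]
force: [0.5, 0.7, -1.5]
opening: 0.0103
```

Emit:
{"fn": "play_rows", "kwargs": {"deltas": [{"x": 0, "y": 0, "z": 37, "rx": 0, "ry": 0, "rz": 0, "jaw": 8}, {"x": 0, "y": 0, "z": 0, "rx": 0, "ry": 0, "rz": 0, "jaw": 8}, {"x": 0, "y": 0, "z": 0, "rx": 0, "ry": 0, "rz": 0, "jaw": 8}, {"x": 0, "y": 0, "z": 0, "rx": 0, "ry": 0, "rz": 0, "jaw": 8}, {"x": 0, "y": 0, "z": 0, "rx": 0, "ry": 0, "rz": 0, "jaw": 8}]}}

```text
time_s: 21.32
position: [0.5714, 0.2278, 0.152]
tcp_rot: [179.9, -0.1, 72.4]
force: [-0.6, 1.1, -1.4]
opening: 0.0103
```

Emit:
{"fn": "play_rows", "kwargs": {"deltas": [{"x": 0, "y": 0, "z": 0, "rx": 0, "ry": 0, "rz": 0, "jaw": 8}, {"x": 0, "y": 0, "z": 0, "rx": 0, "ry": 0, "rz": 0, "jaw": 8}, {"x": 0, "y": 0, "z": 0, "rx": 0, "ry": 0, "rz": 0, "jaw": 8}, {"x": 0, "y": 0, "z": 0, "rx": 0, "ry": 0, "rz": 0, "jaw": 8}, {"x": 0, "y": 0, "z": 0, "rx": 0, "ry": 0, "rz": 0, "jaw": 8}]}}

```text
time_s: 21.95
position: [0.5705, 0.2273, 0.1502]
tcp_rot: [-180.0, 0.0, 72.3]
force: [-0.7, -0.1, -0.5]
opening: 0.0105
```

Emit:
{"fn": "play_rows", "kwargs": {"deltas": [{"x": -1.1, "y": 0.5, "z": 12, "rx": 0, "ry": 0, "rz": 0, "jaw": 8}, {"x": 0, "y": 0, "z": 0, "rx": 0, "ry": 0, "rz": 0, "jaw": 8}, {"x": 0, "y": 0, "z": 0, "rx": 0, "ry": 0, "rz": 0, "jaw": 8}, {"x": 0, "y": 0, "z": 0, "rx": 0, "ry": 0, "rz": 0, "jaw": 8}, {"x": 0, "y": 0, "z": 0, "rx": 0, "ry": 0, "rz": 0, "jaw": 8}]}}

```text
time_s: 22.58
position: [0.5708, 0.2262, 0.1385]
tcp_rot: [180.0, -0.0, 72.4]
force: [0.4, 0.3, -1.4]
opening: 0.0105
```

Emit:
{"fn": "play_rows", "kwargs": {"deltas": [{"x": 0, "y": 0, "z": 0, "rx": 0, "ry": 0, "rz": 0, "jaw": 8}, {"x": 0, "y": 0, "z": 0, "rx": 0, "ry": 0, "rz": 0, "jaw": 8}, {"x": 0, "y": 0, "z": 0, "rx": 0, "ry": 0, "rz": 0, "jaw": 8}]}}

```text
time_s: 22.95
position: [0.5707, 0.2261, 0.1383]
tcp_rot: [-180.0, -0.0, 72.4]
force: [-0.5, -0.4, -0.7]
opening: 0.0102
```

Good. Lowering in steps while watching the force.

Emit:
{"fn": "play_rows", "kwargs": {"deltas": [{"x": -0.2, "y": 0.2, "z": 5, "rx": 0, "ry": 0, "rz": 0, "jaw": 8}, {"x": 0, "y": 0, "z": 5, "rx": 0, "ry": 0, "rz": 0, "jaw": 8}, {"x": 0, "y": 0, "z": 4, "rx": 0, "ry": 0, "rz": 0, "jaw": 8}, {"x": 0, "y": 0, "z": 3, "rx": 0, "ry": 0, "rz": 0, "jaw": 8}, {"x": 0, "y": 0, "z": 0, "rx": 0, "ry": 0, "rz": 0, "jaw": 8}]}}

```text
time_s: 23.58
position: [0.5706, 0.2258, 0.1209]
tcp_rot: [-180.0, 0.0, 72.4]
force: [-0.2, -0.2, -1.2]
opening: 0.0108
```

Emit:
{"fn": "play_rows", "kwargs": {"deltas": [{"x": 0, "y": 0, "z": 6, "rx": 0, "ry": 0, "rz": 0, "jaw": 8}, {"x": 0, "y": 0, "z": 6, "rx": 0, "ry": 0, "rz": 0, "jaw": 8}, {"x": 0, "y": 0, "z": 6, "rx": 0, "ry": 0, "rz": 0, "jaw": 8}, {"x": 0, "y": 0, "z": 5, "rx": 0, "ry": 0, "rz": 0, "jaw": 8}, {"x": 0, "y": 0, "z": 0, "rx": 0, "ry": 0, "rz": 0, "jaw": 8}]}}

```text
time_s: 24.2
position: [0.5704, 0.2257, 0.0976]
tcp_rot: [-180.0, 0.0, 72.4]
force: [-0.6, 0.5, -1.2]
opening: 0.0103
```

Emit:
{"fn": "play_rows", "kwargs": {"deltas": [{"x": 0, "y": 0, "z": 2, "rx": 0, "ry": 0, "rz": 0, "jaw": 8}, {"x": 0, "y": 0, "z": 1.4, "rx": 0, "ry": 0, "rz": 0, "jaw": 8}, {"x": 0, "y": 0, "z": 0, "rx": 0, "ry": 0, "rz": 0, "jaw": 8}, {"x": 0, "y": 0, "z": 0, "rx": 0, "ry": 0, "rz": 0, "jaw": 8}]}}

```text
time_s: 24.7
position: [0.5709, 0.2259, 0.095]
tcp_rot: [180.0, -0.0, 72.4]
force: [0.0, 0.3, -2.1]
opening: 0.0104
```

Emit:
{"fn": "play_rows", "kwargs": {"deltas": [{"x": 0, "y": 0, "z": 0.5, "rx": 0, "ry": 0, "rz": 0, "jaw": 8}, {"x": 0, "y": 0, "z": 0, "rx": 0, "ry": 0, "rz": 0, "jaw": 8}, {"x": 0, "y": 0, "z": 0, "rx": 0, "ry": 0, "rz": 0, "jaw": 8}]}}

```text
time_s: 25.08
position: [0.5708, 0.2259, 0.0944]
tcp_rot: [180.0, -0.0, 72.4]
force: [-0.5, -0.7, -0.6]
opening: 0.0103
```

Emit:
{"fn": "play_rows", "kwargs": {"deltas": [{"x": 0, "y": 0, "z": 0.8, "rx": 0, "ry": 0, "rz": 0, "jaw": 8}, {"x": 0, "y": 0, "z": 0, "rx": 0, "ry": 0, "rz": 0, "jaw": 8}, {"x": 0, "y": 0, "z": 0, "rx": 0, "ry": 0, "rz": 0, "jaw": 8}]}}

```text
time_s: 25.45
position: [0.5708, 0.2259, 0.0936]
tcp_rot: [180.0, -0.0, 72.4]
force: [0.4, 0.5, -0.9]
opening: 0.0105
```

Emit:
{"fn": "play_rows", "kwargs": {"deltas": [{"x": 0, "y": 0, "z": 0.4, "rx": 0, "ry": 0, "rz": 0, "jaw": 8}, {"x": 0, "y": 0, "z": 0, "rx": 0, "ry": 0, "rz": 0, "jaw": 8}, {"x": 0, "y": 0, "z": 0, "rx": 0, "ry": 0, "rz": 0, "jaw": 8}]}}

```text
time_s: 25.82
position: [0.5709, 0.2259, 0.0933]
tcp_rot: [180.0, -0.0, 72.4]
force: [-0.1, 0.9, -1.4]
opening: 0.0103
```

Emit:
{"fn": "play_rows", "kwargs": {"deltas": [{"x": 0, "y": 0, "z": 0.3, "rx": 0, "ry": 0, "rz": 0, "jaw": 13}, {"x": 0, "y": 0, "z": 0, "rx": 0, "ry": 0, "rz": 0, "jaw": 18}, {"x": 0, "y": 0, "z": 0, "rx": 0, "ry": 0, "rz": 0, "jaw": 30}, {"x": 0, "y": 0, "z": 0, "rx": 0, "ry": 0, "rz": 0, "jaw": 50}, {"x": 0, "y": 0, "z": 0, "rx": 0, "ry": 0, "rz": 0, "jaw": 50}]}}

```text
time_s: 26.45
position: [0.5708, 0.2259, 0.0929]
tcp_rot: [180.0, -0.0, 72.4]
force: [-0.4, 0.6, -0.7]
opening: 0.0401
```

Emit:
{"fn": "play_rows", "kwargs": {"deltas": [{"x": 0, "y": 0, "z": 0, "rx": 0, "ry": 0, "rz": 0, "jaw": 50}, {"x": 0, "y": 0, "z": -15, "rx": 0, "ry": 0, "rz": 0, "jaw": 50}, {"x": 0, "y": 0, "z": -40, "rx": 0, "ry": 0, "rz": 0, "jaw": 50}, {"x": 0, "y": 0, "z": -55, "rx": 0, "ry": 0, "rz": 0, "jaw": 50}, {"x": 0, "y": 0, "z": -30, "rx": 0, "ry": 0, "rz": 0, "jaw": 50}]}}

```text
time_s: 27.08
position: [0.5722, 0.2261, 0.2376]
tcp_rot: [179.8, -0.2, 72.3]
force: [0.4, 0.1, 1.0]
opening: 0.05
```

Emit:
{"fn": "play_rows", "kwargs": {"deltas": [{"x": -30, "y": 0, "z": 0, "rx": 0, "ry": 0, "rz": 0, "jaw": 50}, {"x": -35, "y": 0, "z": 0, "rx": 0, "ry": 0, "rz": 0, "jaw": 50}, {"x": 0, "y": 0, "z": 0, "rx": 0, "ry": 0, "rz": 0, "jaw": 50}, {"x": 0, "y": 0, "z": 0, "rx": 0, "ry": 0, "rz": 0, "jaw": 50}, {"x": 0, "y": 0, "z": 0, "rx": 0, "ry": 0, "rz": 0, "jaw": 50}]}}

```text
time_s: 27.7
position: [0.5511, 0.1654, 0.233]
tcp_rot: [180.0, -0.0, 72.5]
force: [0.1, 0.6, 0.9]
opening: 0.0503
```

```bash
python3 w.py w6 .5708 .2255 ; python3 - <<'E'
import cv2
im=cv2.imread('pics/w6.png');cv2.imwrite('pics/w6c.png',im[100:400,200:560])
E
```

```text
[0.5511 0.1652 0.2329] [ 1.800e+02 -1.000e-02  7.245e+01] 0.05008208734045347 [-40.1   9.1  23.3  94.1  -3.7  77.6 -33.8] [ 0.48  0.19 -0.04]
0.12 3 [0.57   0.2251 0.1227] [0.571  0.2247 0.1227] [0.009  0.0053 0.0006]
0.126 102 [0.5707 0.2256 0.1248] [0.5707 0.2255 0.1245] [0.0122 0.0122 0.0033]
0.144 33 [0.5705 0.2256 0.1447] [0.5705 0.2257 0.1447] [0.0051 0.0055 0.0023]
0.05 (np.float64(254.7565149373147), np.float64(123.01915873885761), np.float64(0.33460071277163955))
0.125 (np.float64(254.94069031470852), np.float64(123.637729579894), np.float64(0.2619524313390794))
0.16 (np.float64(255.0667961912), np.float64(124.06126837853675), np.float64(0.2280499000038847))
```

View pics/w6c.png

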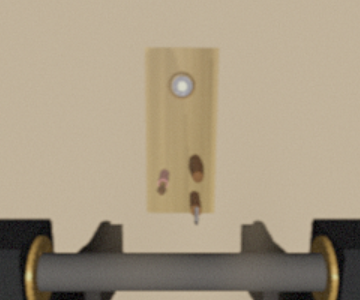

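The gauge stands centred and upright in its hole, at (182,85) in the crop. Its barrel top is at 0.125 and the rod tip at 0.145, so the rod is about 16 mm out. Handing in.

```bash
python3 -c "
from h import *
print(workorder.close_job(),get_obs()['time_s'])"
```

```text
the job is handed in; nothing more can be done
the job is handed in; nothing more can be done
```

The gauge was pressed on the tank's valve and now stands back in its hole with the rod about 16 mm out, ready to be read. I handed the job in at about 28 s; it gives no verdict.

- **Rod in:** I pushed the white rod down until it stopped dead with 5.8 N on the fingertips. That was at z 0.129, the height expected for a fully-in rod.
- **On the valve:** I gripped the gauge at 60 N, lined it up with the stem to about 0.2 mm and pressed until it bottomed. The tool was at z 0.2264, against 0.2268 expected. The last step held about 17.5 N measured for roughly 0.8 s. Adding the gauge's weight, that is about 18.5 N on the valve, inside the 14–26 N range.
- **Back in the block:** the last wrist picture shows the gauge upright and centred within about 0.5 mm of the hole, with its barrel top at z 0.125 as expected. The arm stood clear of it.

- **Not checked directly:** I did not photograph the rod between pushing it in and pressing on the valve. I take it to have worked from the dead stop, and from the reading changing from about 14 mm to 16 mm.
- **Off from expected:** the fingers closed to 10.3–10.8 mm on the 12 mm barrel, but the gauge did not visibly slip. There was a side force of about 3 N during the press.
- **Bystanders:** I did not measure them again at the end. The arm's path stayed clear of them.

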